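# Hang the feed scoop on the plant stand's hook

## Task

Hang the steel feed scoop on the hook of the plant stand; the hook is clamped at a different height on its post each time, so feel for it. Lift the scoop from the middle tier by its handle, slip the ring at the handle's end over the hook's upturned tip and down into the bend, then keep hold and ease the heavy bowl end down until the scoop hangs nearly straight, so that it does not swing when you let go. Leave it hanging still, be gentle with the light stand, and do not disturb the other things on the tiers and the table.

Things in the scene. Friction and masses are not known exactly. Their poses are not given: they have to be found in the camera images.
- scoop_grip (a point): Steel feed scoop, lying open side up on the middle tier. This point: middle of its straight flat handle (126 mm long, 16 wide, 7 thick). Axes: x along the handle from ring to bowl, y across its width, z out of the bowl's open side. Ring centre 100 mm behind (-x), bowl's back wall 40 ahead, lip 125 ahead. Mass 0.15 to 0.27 kg, balanced about 55 mm ahead, so the bowl end droops in a light grip.
- scoop_eye (a point): Centre of the hanging ring welded flat to the handle's end: opening 18 across, wire 5 thick, in the plane of the handle's flat (the hole runs along the scoop's z). Axes as for scoop_grip.
- scoop_bowl (a point): Middle of the scoop's half-round bowl, 18 above its underside; bowl 85 long, 66 wide, 34 deep, walls 2.4 thick, front open. Axes as for scoop_grip.
- hook_line (a point): Fixed point of the stand, 265 mm above the table, on the plumb line through the lowest point of its hook. The hook rides on a clamped collar: its lowest point (bar centre) lies anywhere from 20 mm below to 20 mm above this point and no reading gives it; feel or look for it. Axes: the stand's, x from the hook back towards the post, z up. Below the hook the air is free to the table.
- stand: Wrought aluminium plant stand, fixed. Origin at its post's foot (post 14 mm thick, 362 tall), z up; the hook points out along -x, roughly to the robot. Tiers with 13 mm wire rims, at stand x, y (mm): middle (-50, 245), 120 high, radius 130; top (45, -150), 200 high, radius 100; lowest (-110, -290), 50 high, radius 130. Its hook, a firm 7 mm bar, is told under hook_form.
- hook_form (a point): Foot of the plumb line below the hook, on the table (fixed to the stand). The hook lies in the stand's x-z plane, lowest point 85 mm out from the post's axis. Out from there it rises to a 9 mm ball end, its centre 26 mm farther out (-x) and 34 mm higher, the last 30 mm leaning out 30 degrees. Towards the post it rises to a hump 33 mm higher, 37 mm in. The bend is 15 mm wide inside.
- scoop: The same scoop as a whole; origin at the centre of the bowl's underside, 82.5 ahead (+x) of scoop_grip and 30 below it; axes as for scoop_grip.
- tub: Bystander: round plastic tub with clip-on lid, 86 across, 72 tall, on the middle tier behind the scoop; origin under its centre.
- feed_bowl: Bystander: white ceramic feeding bowl, 150 across, 50 tall, on the top tier; origin under its centre.
- jar: Bystander: glass jar with steel lid, 72 across, 110 tall, on the lowest tier; origin under its centre.
- brush: Bystander: wooden brush, 160 long, 44 wide, 26 tall, on the lowest tier; origin under its middle.
- clay_pot: Bystander: terracotta pot, 100 across, 90 tall, on the table to the left, nearer the robot; origin under its centre.
- tin: Bystander: plain steel tin, 70 across, 100 tall, on the table to the left; origin under its centre.
- trowel: Bystander: hand trowel, 310 long, 26 tall, lying on the table to the right; origin under its neck.

How it is judged:
On the way:
1. with the ring round the hook's bend and still held, the scoop has been let down until its handle is within 32 degrees of straight down (x of scoop_eye in the frame of hook_line between -0.012 and 0.012 m and y of scoop_eye in the frame of hook_line between -0.012 and 0.012 m and z of scoop_eye in the frame of hook_line between -0.036 and 0.026 m and angle between scoop_grip's own x axis and vertical above 2.58 rad and contact force between the fingers and scoop above 0.2 N), for 0.1 s.
At the end, for the whole second after the job is handed in: The scoop hangs from the hook by its ring: ring centre within 12 mm sideways of the plumb line through the hook's bend, 36 mm below to 26 mm above hook_line, handle within 13 degrees of straight down with the bowl below, at rest (under 0.04 m/s and 0.3 rad/s), borne by the stand and let go (x of scoop_eye in the frame of hook_line between -0.012 and 0.012 m and y of scoop_eye in the frame of hook_line between -0.012 and 0.012 m and z of scoop_eye in the frame of hook_line between -0.036 and 0.026 m and angle between scoop_grip's own x axis and vertical above 2.92 rad and linear speed of scoop below 0.04 m/s and angular speed of scoop below 0.3 rad/s and contact force between scoop and stand above 0.8 N); the robot touches nothing.
It fails at once if the scoop swings or falls freely (turns faster than 3.5 rad/s out of the fingers) (angular speed of scoop above 3.5 rad/s and contact force between the fingers and scoop below 0.05 N).
It fails at once if the scoop is forced against the light stand with more than 20 N (contact force between scoop and stand above 20 N).
It fails at once if the gripper or arm pushes the stand with more than 15 N (contact force between any of the fingers, the arm and stand above 15 N).
It fails at once if another thing on the tiers or the table is shifted by more than 20 mm (distance of any of tub, feed_bowl, jar, brush, clay_pot, tin, trowel from where it was at the start of the episode above 0.02 m).
It also fails if it takes over 64 s, if anything falls off the work surface, if the arm or the gripper's body presses on something with over 40 N, if the wrist force passes 120 N, or if a joint passes its speed limit or range.

## Robot

A 6-joint arm with a two-finger parallel gripper is mounted at the origin on the work surface. World frame = base frame: x ahead of the robot, y to its left, z up, the work surface at z = 0. Lengths are in m, angles in rad, forces in N, time in s.
With the tool pointing down it reaches from about 0.3 to 0.775 m from the base axis. Payload 14.6 kg.
Tool frame: the origin (TCP) lies on the centre line of the jaws, within the pads' length; the fingertips stand 22 mm ahead of it and the grasp point (between the pads) lies 3 mm ahead of it (ctrl.nose_length is the distance from the TCP to the fingertips, in m); z points along the fingers, y is the line along which they close (so a half turn about z gives the same grasp; the last joint's range is limited). The gripper opens to 94 mm and grips with 3 to 60 N. Pads are 16 mm wide; open, the fingers measure 119 mm over their backs; the gripper's body (75 mm by 177 mm) begins 78 mm behind the grasp point.
Start: joints at [-1.29, 0.3, 1.521, -0, 1.321, -0.067], TCP at [0.187, -0.517, 0.195] pointing down, gripper open.
Joint ranges: [-3.03, 3.03], [-0.79, 2.21], [0.23, 2.52], [-1.04, 4.18], [0, 3.07], [-2.55, 2.55]. Speed limits (rad/s): [2.22, 2.22, 2.57, 3.14, 3.14, 3.14].

## Interface

Orientations are given as [roll, pitch, yaw] about the fixed x, y, z axes, in that order (R = Rz(yaw) Ry(pitch) Rx(roll)).
In Python, from plant import ctrl gives the robot as it stands. The module is installed in compiled form; this text tells all that it offers.
- The arm moves only by the tool arm_command, never from a script. Its argument "rows" is a list of rows, each a list of 7 numbers: the shift along the tool's x, y, z scaled (see below), then the turn, a rotation vector about the tool's x, y, z scaled (see below), then the opening, from 0 (shut) to 1 (fully open). In form: [[x, y, z, wx, wy, wz, hand], ...]. A call has 1 to 8 rows; each row shifts and turns the commanded pose from where the row before left it, along the tool's axes as they then stand; what a row does not reach is not made up. The controller multiplies each number of a shift by 20 mm and each number of a turn by 4 degrees. A row lasts 1/12 s, in which the tool goes at most 41.7 mm and 7.16 degrees, less where a joint would pass 70% of its speed; a pose out of reach is approached as far as the arm can. A call with a number of a shift or a turn outside -1 to 1 is refused whole. A call with a gripper value outside its range is refused whole. The fingers move at their own pace and stop on an object; "squeeze" is the grip in N (left out, the last holds). Time passes only in rows, so rows that do not move let the fingers close. It gives the time, the measured TCP pose, the force, the opening and the grip force at its end, in the units of the state.
- ctrl.get_state(): the state, without advancing time (a new reading comes with each control period).
- ctrl.camera(name): name is "scene" or "side" or "wrist"; returns a dict with "frame" (420x560x3 uint8, blue, green, red), "fx", "fy", "cx", "cy" (pixels), "origin" and "attitude" of the camera in the world; the wrist camera has in their place "T_tool_cam" (4x4, takes a point from camera to tool coordinates, whose origin is the TCP and whose axes are the flange's). Camera axes: x right, y down, z forward; pixel columns grow to the right and rows downward; lengths in m; the calibration is good to about 2 mm. The wrist camera is an equidistant fisheye: a pixel r from the principal point sees the ray r / f radians off the axis. A picture is of the moment at which its call begins: read the wrist's pose just before it. There is no depth.
- ctrl.finish_job(): hands the job in; it is judged then, once.
The state is a dict: "time": time; "joint_pos": joint angles; "qvel": joint speeds; "effort": joint torques, N m; "tool_pos": TCP position; "ee_rot": TCP orientation; "force": force on the tool from outside, world axes, zero at the start; "wrist_torque": the same for the moment, N m; "finger_gap": finger opening in m; "finger_force": force on a finger pad.
Only numpy, scipy, OpenCV 4.12 (cv2) and the standard library are available. Lean on these libraries where they do the work, as an engineer would, in place of code of your own. Each camera call takes 0.05 s, during which the arm holds its last target. There are 200 camera calls.

## Working session

There is one attempt and no reset: what is moved stays moved. The work goes in short steps, Python scripts to look and compute and a tool call to move; the robot and the scene stay as the last step left them, time stands still between calls to the robot, and variables do not carry over. Pictures are saved under pics/ and viewed, at most 10 in all, crops included, and the job is handed in when it is done.

Besides the shell and the picture viewer there is one more tool, called after ">>>" as a command line: name --pt "numbers of a row" for each row, then --argument value for the rest. arm_command: Moves the arm, as the interface text tells. Its arguments: {"type":"object","properties":{"rows":{"type":"array","items":{"type":"array","items":{"type":"number","minimum":-1,"maximum":1}}},"squeeze":{"type":"number"}},"required":["rows"]}

```bash
mkdir -p pics
python3 - <<'E'
from plant import ctrl
import cv2,numpy as np
print(ctrl.get_state())
for n in("scene","side"):
    c=ctrl.camera(n);cv2.imwrite(f"pics/{n}0.png",c["frame"]);c.pop("frame");print(n,c)
c=ctrl.camera("wrist");c.pop("frame");print(c)
E
```

```text
{'time': 0.0, 'joint_pos': array([-1.28958563e+00,  3.00479195e-01,  1.52162622e+00, -7.24250884e-06,
        1.32070923e+00, -6.66064463e-02]), 'qvel': array([-0.00100831, -0.00117706,  0.00067327, -0.00050049,  0.00020725,
       -0.00072927]), 'effort': array([-2.28981611e-03, -5.31809413e+01, -3.52736485e+01,  7.07020448e-02,
        2.44333141e-02, -1.24155740e-04]), 'tool_pos': array([ 0.18737491, -0.51678201,  0.19466281]), 'ee_rot': array([-3.14037290e+00, -7.43333133e-05,  3.47818895e-01]), 'force': array([-1.26601934, -0.64392767, -0.5610341 ]), 'wrist_torque': array([-0.03393884,  0.0397322 , -0.06314467]), 'finger_force': 0.0, 'finger_gap': 0.09434480571212912}
scene {'fx': 427.96033592070177, 'fy': 427.96033592070177, 'cx': 273.52073898350136, 'cy': 206.39595078713538, 'origin': array([ 1.04139141, -0.75776843,  1.43019951]), 'attitude': array([-2.52985225, -0.01378621,  0.63965031])}
side {'fx': 543.0074457356826, 'fy': 543.0074457356826, 'cx': 280.67311435290054, 'cy': 211.49267477549114, 'origin': array([0.28204417, 1.37563466, 1.0710994 ]), 'attitude': array([-2.13998836,  0.00314203, -2.97147707])}
{'fx': 325.19226210127806, 'fy': 325.19226210127806, 'cx': 278.8553914912334, 'cy': 206.21351301124147, 'T_tool_cam': array([[ 1.30496759e-04, -9.68312014e-01, -2.49743520e-01,
         7.34798285e-02],
       [ 9.99999990e-01,  1.10962364e-04,  9.22969578e-05,
        -3.92841529e-04],
       [-6.16601217e-05, -2.49743530e-01,  9.68312019e-01,
        -1.89766542e-01],
       [ 0.00000000e+00,  0.00000000e+00,  0.00000000e+00,
         1.00000000e+00]])}
```

View pics/scene0.png

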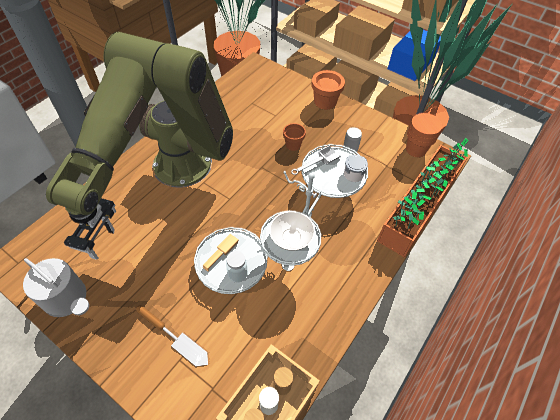

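View pics/side0.png

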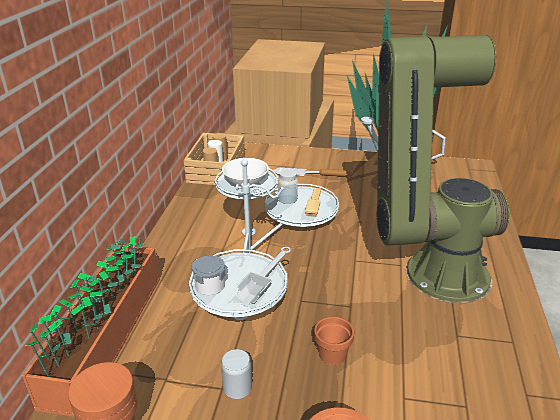

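The scene picture shows the middle tier at about (335,170), the scoop at (318,160) and the hook near (293,177). The side picture shows the scoop with its bowl at (255,288), its ring at (285,250) and the post top at (245,163). I'll enlarge both.

Run:
```python
import cv2,numpy as np
a=cv2.imread("pics/scene0.png")[120:270,260:380];b=cv2.imread("pics/side0.png")[145:325,180:345]
a=cv2.resize(a,None,fx=3.3,fy=3.3,interpolation=2);b=cv2.resize(b,None,fx=2.4,fy=3.3*150/180*0+2.4,interpolation=2)
H=max(a.shape[0],b.shape[0]);p=lambda i:cv2.copyMakeBorder(i,0,H-i.shape[0],0,0,0)
o=np.hstack([p(a),p(b)]);print(o.shape);cv2.imwrite("pics/z.png",o)
```

```text
(495, 792, 3)
```

View pics/z.png

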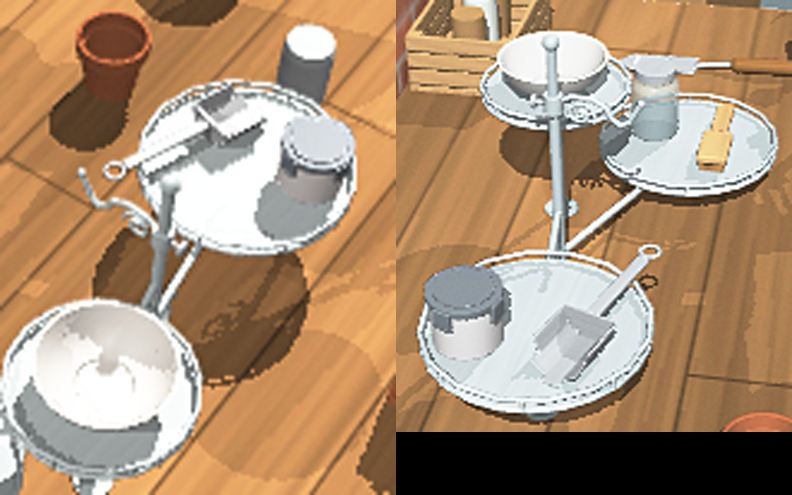

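```bash
cat > h.py <<'E'
import numpy as np
from scipy.spatial.transform import Rotation as R
from scipy.optimize import least_squares
C={"scene":(427.96,273.52,206.40,[1.04139141,-0.75776843,1.43019951],[-2.52985225,-0.01378621,0.63965031]),
"side":(543.007,280.673,211.493,[0.28204417,1.37563466,1.0710994],[-2.13998836,0.00314203,-2.97147707])}
def ray(n,uv):
    f,cx,cy,o,a=C[n];d=R.from_euler('xyz',a).apply([(uv[0]-cx)/f,(uv[1]-cy)/f,1]);return np.array(o),d/np.linalg.norm(d)
def plane(n,uv,z):
    o,d=ray(n,uv);return o+d*(z-o[2])/d[2]
def tri(r):
    A=sum(np.eye(3)-np.outer(d,d) for o,d in r);b=sum((np.eye(3)-np.outer(d,d))@o for o,d in r);p=np.linalg.solve(A,b)
    return p,[np.linalg.norm(np.cross(p-o,d)) for o,d in r]
def proj(n,p):
    f,cx,cy,o,a=C[n];q=R.from_euler('xyz',a).inv().apply(np.array(p)-o);return q[:2]/q[2]*f+[cx,cy]
E
python3 - <<'E'
from h import *
for k,(s,d) in dict(ring=((294.8,171.5),(286.25,249.6)),post=((311.8,176.7),(244.2,163.3)),junc=((322.7,158.5),(263.75,275))).items():
    print(k,tri([ray("scene",s),ray("side",d)]),plane("scene",s,.15),plane("side",d,.15))
for z in(.28,.3,.32,.34):print(z,plane("scene",(285.5,172.7),z),proj("side",plane("scene",(285.5,172.7),z)))
# tier ellipse centres -> stand yaw
print(plane("scene",(260+248/3.3,120+165/3.3),.125),plane("side",(180+(535-396)/2.4,145+333/2.4),.125))
print(plane("scene",(260+102/3.3,120+388/3.3),.205),plane("side",(245,180),.205))
E
```

```text
ring (array([0.48255857, 0.15507253, 0.15039334]), [np.float64(0.0040028357493656205), np.float64(0.0040028357493654765)]) [0.48646759 0.15598658 0.15      ] [0.47906523 0.15233337 0.15      ]
post (array([0.62538433, 0.02920079, 0.3483653 ]), [np.float64(0.0036844160858833814), np.float64(0.003684416085883295)]) [0.55343268 0.17442287 0.15      ] [ 0.71549358 -0.342972    0.15      ]
junc (array([0.52775588, 0.27687483, 0.14939322]), [np.float64(0.008389270712447997), np.float64(0.008389270712447997)]) [0.53632072 0.27812084 0.15      ] [0.51995129 0.27378219 0.15      ]
0.28 [0.5201743  0.03914844 0.28      ] [278.61666393 188.92655311]
0.3 [0.52923738 0.02529142 0.3       ] [276.32238248 180.31369043]
0.32 [0.53830045 0.0114344  0.32      ] [274.03401459 171.72302761]
0.34 [ 0.54736352 -0.00242262  0.34      ] [271.75153744 163.15447891]
[0.59883243 0.27740824 0.125     ] [0.58745552 0.29138376 0.125     ]
[ 0.66365871 -0.1247607   0.205     ] [ 0.66066916 -0.12641756  0.205     ]
```

```bash
cat >> h.py <<'E'
def pose(st): return np.array(st["tool_pos"]),R.from_euler('xyz',st["ee_rot"])
def plan(p,r,wps,dec=2):
    """wps: list of (pos, R, nrows); prints rounded rows, simulating them"""
    for q,rt,n in wps:
        for i in range(n):
            k=n-i
            s=np.clip(np.round(r.inv().apply((np.array(q)-p)/k)/.02,dec),-1,1)
            w=np.clip(np.round((r.inv()*rt).as_rotvec(degrees=True)/k/4,dec),-1,1)
            p=p+r.apply(s*.02); r=r*R.from_rotvec(w*4,degrees=True)
            print("["+",".join(f"{v+0:g}" for v in [*s,*w])+",h]",end=",\n" if i==n-1 else ",")
        print("  ->",p.round(4),r.as_euler('xyz',degrees=True).round(1))
    return p,r
def down(yaw,tau=0): # tool down, x heading yaw, tilted tau (deg) toward +x
    return R.from_euler('xyz',[180,0,yaw],degrees=True)*R.from_euler('y',tau,degrees=True)
E
python3 - <<'E'
from h import *
from plant import ctrl
p,r=pose(ctrl.get_state())
plan(p,r,[([.36,-.06,.36],down(30),18),([.51,.225,.29],down(70),16)])
E
```

```text
[0.88,-1,-0.46,0,0,-0.14,h],[0.89,-1,-0.46,0,0,-0.14,h],[0.9,-1,-0.46,0,0,-0.14,h],[0.91,-1,-0.46,0,0,-0.14,h],[0.92,-1,-0.46,0,0,-0.14,h],[0.93,-0.99,-0.46,0,0,-0.14,h],[0.94,-0.98,-0.46,0,0,-0.14,h],[0.95,-0.97,-0.46,0,0,-0.14,h],[0.96,-0.96,-0.46,0,0,-0.14,h],[0.97,-0.95,-0.46,0,0,-0.14,h],[0.98,-0.94,-0.46,0,0,-0.14,h],[0.99,-0.94,-0.45,0,0,-0.14,h],[1,-0.93,-0.46,0,0,-0.14,h],[1,-0.91,-0.45,0,0,-0.14,h],[1,-0.91,-0.46,0,0,-0.14,h],[1,-0.89,-0.45,0,0,-0.14,h],[1,-0.89,-0.46,-0.01,0,-0.14,h],[1,-0.87,-0.45,0,0,-0.14,h],
  -> [ 0.3574 -0.0615  0.3599] [-180.   -0.   30.]
[0.86,-0.54,0.22,0,0,-0.62,h],[0.88,-0.5,0.22,0,0,-0.63,h],[0.9,-0.46,0.22,0,0,-0.62,h],[0.92,-0.42,0.22,0,0,-0.63,h],[0.94,-0.38,0.22,0,0,-0.62,h],[0.96,-0.34,0.22,0,0,-0.63,h],[0.97,-0.29,0.22,0,0,-0.62,h],[0.98,-0.25,0.22,0,0,-0.63,h],[0.99,-0.21,0.22,0,0,-0.62,h],[1,-0.17,0.22,0,0,-0.63,h],[1,-0.12,0.22,0,0,-0.62,h],[1,-0.08,0.22,0,0,-0.63,h],[1,-0.03,0.21,0,0,-0.62,h],[1,0.01,0.22,0,0,-0.63,h],[1,0.06,0.21,0,0,-0.62,h],[1,0.1,0.22,0,0,-0.63,h],
  -> [0.5094 0.2235 0.29  ] [180.  -0.  70.]
```

>>> arm_command --pt "0.9 -1 -0.6 0 0 -0.14 0.55" --pt "0.9 -1 -0.6 0 0 -0.14 0.55" --pt "0.9 -1 -0.6 0 0 -0.14 0.55" --pt "0.9 -1 -0.6 0 0 -0.14 0.55" --pt "0.9 -1 -0.6 0 0 -0.14 0.55" --pt "0.9 -1 -0.6 0 0 -0.14 0.55" --pt "0.95 -0.95 -0.5 0 0 -0.14 0.55" --pt "0.95 -0.95 -0.5 0 0 -0.14 0.55"

```text
time: 0.82
tool_pos: [0.2642, -0.3147, 0.2877]
ee_rot: [3.142, -0.0, 0.426]
force: [-0.6, 0.1, -0.3]
finger_gap: 0.0519
finger_force: 0.0
```

>>> arm_command --pt "0.95 -0.95 -0.4 0 0 -0.14 0.55" --pt "0.95 -0.95 -0.4 0 0 -0.14 0.55" --pt "0.95 -0.95 -0.4 0 0 -0.14 0.55" --pt "0.95 -0.95 -0.4 0 0 -0.14 0.55" --pt "1 -0.9 -0.4 0 0 -0.14 0.55" --pt "1 -0.9 -0.3 0 0 -0.14 0.55" --pt "1 -0.9 -0.2 0 0 -0.14 0.55" --pt "1 -0.9 -0.2 0 0 -0.14 0.55"

```text
time: 1.48
tool_pos: [0.3382, -0.1128, 0.3415]
ee_rot: [3.141, -0.0, 0.505]
force: [0.5, 0.3, -0.5]
finger_gap: 0.0516
finger_force: 0.0
```

>>> arm_command --pt "1 -0.8 0 0 0 -0.3 0.55" --pt "0.9 -0.5 0.2 0 0 -0.6 0.55" --pt "0.9 -0.5 0.2 0 0 -0.6 0.55" --pt "0.9 -0.45 0.2 0 0 -0.6 0.55" --pt "0.9 -0.45 0.2 0 0 -0.6 0.55" --pt "0.95 -0.4 0.2 0 0 -0.6 0.55" --pt "0.95 -0.35 0.2 0 0 -0.6 0.55" --pt "0.95 -0.3 0.2 0 0 -0.6 0.55"

```text
time: 2.15
tool_pos: [0.4153, 0.036, 0.3129]
ee_rot: [-3.141, 0.0, 0.821]
force: [-0.0, -0.6, 0.1]
finger_gap: 0.052
finger_force: 0.0
```

Run:
```python
from h import *
from plant import ctrl
import cv2
s=ctrl.get_state();p,r=pose(s);print(s["time"],p,r.as_euler('xyz',degrees=True),s["joint_pos"])
c=ctrl.camera("wrist");cv2.imwrite("pics/w1.png",c["frame"])
plan(p,r,[([.51,.225,.27],down(70,30),12)])
```

```text
2.15 [0.4152547  0.03603685 0.31292005] [-1.79990821e+02  7.39041520e-03  4.70195372e+01] [-1.36608399e-03 -7.37508648e-02  1.66600414e+00  1.45772013e-05
  1.54954454e+00  7.48784205e-01]
[0.85,-0.25,0.18,0.13,0.62,-0.47,h],[0.84,-0.22,0.22,0.12,0.62,-0.47,h],[0.84,-0.19,0.26,0.13,0.62,-0.47,h],[0.83,-0.16,0.29,0.12,0.62,-0.47,h],[0.83,-0.13,0.33,0.13,0.61,-0.47,h],[0.81,-0.1,0.37,0.12,0.62,-0.47,h],[0.8,-0.07,0.4,0.13,0.61,-0.47,h],[0.79,-0.04,0.44,0.12,0.62,-0.46,h],[0.77,-0.01,0.47,0.13,0.61,-0.47,h],[0.74,0.02,0.5,0.12,0.62,-0.46,h],[0.72,0.05,0.53,0.13,0.61,-0.47,h],[0.7,0.08,0.56,0.12,0.62,-0.46,h],
  -> [0.51  0.225 0.27 ] [-180.  -30.   70.]
```

View pics/w1.png

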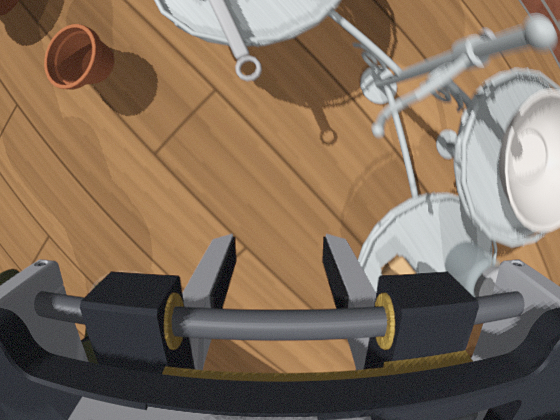

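The wrist view shows the ring at (248,67), the handle running to about (215,0), the hook's ball end at (378,130) and the post top at (538,31).

```bash
cat >> h.py <<'E'
T=np.array([[1.305e-04,-9.68312014e-01,-2.49743520e-01,7.34798285e-02],[1,1.11e-04,9.2e-05,-3.928e-04],[-6.2e-05,-2.49743530e-01,9.68312019e-01,-1.89766542e-01]])
def wray(p,r,uv):
    v=(np.array(uv)-[278.855,206.214]);n=np.linalg.norm(v);a=n/325.192
    d=np.r_[v/n*np.sin(a),np.cos(a)]
    return p+r.apply(T[:,3]),r.apply(T[:,:3]@d)
def wproj(p,r,q):
    d=T[:,:3].T@(r.inv().apply(np.array(q)-p)-T[:,3]);n=np.hypot(d[0],d[1]);a=np.arctan2(n,d[2]);return d[:2]/n*a*325.192+[278.855,206.214]
E
python3 - <<'E'
from h import *
p=np.array([0.4152547,0.03603685,0.31292005]);r=R.from_euler('xyz',[-179.9908,.0074,47.0195],degrees=True)
def pl(uv,z):
    o,d=wray(p,r,uv);return o+d*(z-o[2])/d[2]
print("ring",pl((248,67),.15),"handle",pl((229,30),.15),pl((212,0),.15))
S=lambda x,y:(260+x/3.3,120+y/3.3)
print("tip",tri([wray(p,r,(378,130)),ray("scene",S(84,174))]))
print("post",tri([wray(p,r,(538,31)),ray("scene",S(171,187)),ray("side",(244.2,163.3))]))
for z in(.25,.27,.28,.29,.3,.31,.32):
  q=pl((378,130),z);print(z,q,proj("side",q),proj("scene",q))
E
```

```text
ring [0.48384206 0.15871686 0.15      ] handle [0.49810163 0.20492554 0.15      ] [0.50968447 0.24663121 0.15      ]
tip (array([0.51665825, 0.04104795, 0.27539123]), [np.float64(0.001754657881390644), np.float64(0.0017546581988218954)])
post (array([0.62552614, 0.03188524, 0.34863836]), [np.float64(0.0027781947287756565), np.float64(0.0034706636597351265), np.float64(0.00468220909216638)])
0.25 [0.52083008 0.03443566 0.25      ] [278.72669877 196.96729224] [284.55916301 179.03875775]
0.27 [0.516419   0.03883835 0.27      ] [279.92829938 191.96177169] [284.47228544 174.07692674]
0.28 [0.51421347 0.0410397  0.28      ] [280.53776377 189.42291937] [284.42828545 171.56395943]
0.29 [0.51200793 0.04324104 0.29      ] [281.15311581 186.8595408 ] [284.38390485 169.02925458]
0.3 [0.50980239 0.04544238 0.3       ] [281.77444122 184.27127885] [284.33913869 166.47252891]
0.31 [0.50759685 0.04764373 0.31      ] [282.40182743 181.65776944] [284.29398191 163.8934942 ]
0.32 [0.50539131 0.04984507 0.32      ] [283.03536352 179.01864133] [284.24842939 161.29185719]
```

>>> arm_command --pt "0.85 -0.25 0.2 0.12 0.6 -0.47 0.55" --pt "0.85 -0.2 0.2 0.12 0.6 -0.47 0.55" --pt "0.85 -0.2 0.25 0.12 0.6 -0.47 0.55" --pt "0.85 -0.15 0.3 0.12 0.6 -0.47 0.55" --pt "0.8 -0.1 0.3 0.12 0.6 -0.47 0.55" --pt "0.8 -0.1 0.35 0.12 0.6 -0.47 0.55" --pt "0.8 -0.05 0.4 0.12 0.6 -0.47 0.55"

```text
time: 2.78
tool_pos: [0.4716, 0.1445, 0.2884]
ee_rot: [-3.117, -0.299, 1.047]
force: [0.6, 0.5, -0.5]
finger_gap: 0.0521
finger_force: 0.0
```

Run:
```python
from h import *
from plant import ctrl
import cv2
s=ctrl.get_state();p,r=pose(s);print(s["joint_pos"])
rt=down(73.5,40);g=np.array([.513,.256,.152]);z=rt.apply([0,0,1]);print(z)
p,r=plan(p,r,[(g-.08*z,rt,8),(g,rt,8)])
```

```text
[ 7.46749444e-02 -6.06445599e-04  1.67910561e+00  2.69160619e-01
  1.32093046e+00  5.46240745e-01]
[ 0.18256154  0.61631745 -0.76604444]
[0.26,-0.04,0.57,0.16,0.71,-0.38,h],[0.24,-0.02,0.59,0.16,0.71,-0.38,h],[0.21,-0.01,0.6,0.16,0.7,-0.38,h],[0.18,0,0.61,0.16,0.71,-0.38,h],[0.14,0.01,0.61,0.16,0.7,-0.38,h],[0.11,0.03,0.62,0.16,0.71,-0.38,h],[0.09,0.03,0.62,0.16,0.7,-0.39,h],[0.05,0.05,0.63,0.16,0.71,-0.38,h],
  -> [0.4984 0.2067 0.2133] [-180.   -40.    73.5]
[0,0,0.5,0,0,0,h],[0,0,0.5,0,0,0,h],[0,0,0.5,0,0,0,h],[0,0,0.5,0,0,0,h],[0,0,0.5,0,0,0,h],[0,0,0.5,0,0,0,h],[0,0,0.5,0,0,0,h],[0,0,0.5,0,0,0,h],
  -> [0.513 0.256 0.152] [-180.   -40.    73.5]
```

>>> arm_command --pt "0.25 -0.04 0.57 0.16 0.7 -0.38 0.55" --pt "0.25 -0.02 0.6 0.16 0.7 -0.38 0.55" --pt "0.2 0 0.6 0.16 0.7 -0.38 0.55" --pt "0.2 0 0.6 0.16 0.7 -0.38 0.55" --pt "0.15 0 0.6 0.16 0.7 -0.38 0.55" --pt "0.1 0.03 0.6 0.16 0.7 -0.38 0.55" --pt "0.1 0.03 0.6 0.16 0.7 -0.38 0.55" --pt "0.05 0.05 0.6 0.16 0.7 -0.38 0.55"

```text
time: 3.45
tool_pos: [0.4981, 0.2054, 0.2144]
ee_rot: [-3.14, -0.695, 1.281]
force: [0.3, -0.3, -0.4]
finger_gap: 0.0517
finger_force: 0.0
```

Run:
```python
from h import *
from plant import ctrl
import cv2
s=ctrl.get_state();p,r=pose(s);print(s["time"],p,r.as_euler('xyz',degrees=True))
c=ctrl.camera("wrist");cv2.imwrite("pics/w2.png",c["frame"])
s=ctrl.get_state();p,r=pose(s);print(s["time"],p,r.as_euler('xyz',degrees=True))
h=np.array([.284,.959,0]);ring=np.array([.4835,.157,.15])
for a in(0,.1,.14):print(a,wproj(p,r,ring+a*h))
```

```text
3.45 [0.49808637 0.20540452 0.21438588] [-179.93094126  -39.8423943    73.38757225]
3.5 [0.4974335 0.2057595 0.2116616] [-179.6847393   -39.96110978   73.33958769]
0 [280.25797476 331.96770457]
0.1 [280.18910132 212.97132995]
0.14 [280.13924165 173.05170931]
```

View pics/w2.png

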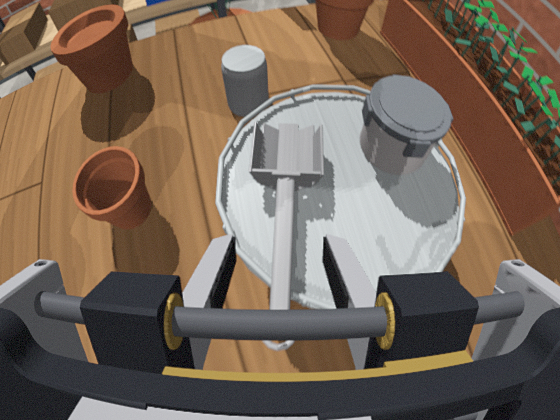

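The handle joins the bowl at (287,178), and the ring's lower edge is near (278,348). The scoop lies between the open fingers, turned by a degree or two.

Run:
```python
from h import *
from plant import ctrl
s=ctrl.get_state();p,r=pose(s);print(s["time"],p)
def pl(uv,z):
    o,d=wray(np.array([.4978,.2056,.213]),R.from_euler('xyz',[-179.8,-39.9,73.36],degrees=True),uv);return o+d*(z-o[2])/d[2]
a=pl((287,178),.152);b=pl((282.5,260),.152);print(a,b,pl((278,343),.15),np.degrees(np.arctan2(*(a-b)[1::-1])))
h=(a-b)/np.linalg.norm(a-b);g=a-.033*h;g[2]=.151;yaw=np.degrees(np.arctan2(h[1],h[0]))
rt=down(yaw,40);z=rt.apply([0,0,1]);g=g-.003*z
plan(p,r,[(g,rt,8)])
```

```text
3.5 [0.4974335 0.2057595 0.2116616]
[0.528092   0.28376215 0.152     ] [0.50216585 0.21182333 0.152     ] [0.47978947 0.14899951 0.15      ] 70.18125918481992
[0,0.03,0.47,-0.07,0,0.08,h],[0,0.03,0.48,-0.07,0,0.08,h],[0,0.03,0.47,-0.07,0,0.07,h],[0,0.03,0.48,-0.08,0,0.08,h],[0,0.03,0.48,-0.07,0,0.07,h],[0,0.02,0.47,-0.08,0,0.08,h],[0,0.02,0.48,-0.07,0.01,0.07,h],[-0.01,0.02,0.47,-0.08,0,0.08,h],
  -> [0.5163 0.2508 0.1533] [-180.   -40.    70.2]
```

>>> arm_command --pt "0 0.03 0.48 -0.08 0 0.08 0.55" --pt "0 0.03 0.48 -0.08 0 0.08 0.55" --pt "0 0.03 0.48 -0.08 0 0.08 0.55" --pt "0 0.03 0.48 -0.08 0 0.08 0.55" --pt "0 0.03 0.48 -0.08 0 0.08 0.55" --pt "0 0.02 0.48 -0.08 0 0.08 0.55" --pt "0 0.02 0.48 -0.08 0 0.08 0.55" --pt "0 0 0.4 0 0 0 0.55"

```text
time: 4.17
tool_pos: [0.5166, 0.25, 0.1566]
ee_rot: [3.138, -0.692, 1.228]
force: [-0.9, 0.3, 0.7]
finger_gap: 0.0516
finger_force: 0.0
```

>>> arm_command --pt "0 0 0 0 0 0 0.4" --pt "0 0 0 0 0 0 0" --pt "0 0 0 0 0 0 0" --pt "0 0 0 0 0 0 0" --pt "0 0 0 0 0 0 0" --pt "0 0 0 0 0 0 0" --squeeze 30

```text
time: 4.67
tool_pos: [0.5167, 0.2496, 0.1571]
ee_rot: [3.137, -0.693, 1.229]
force: [-0.1, -0.1, -0.0]
finger_gap: 0.0152
finger_force: 0.0
```

Run:
```python
from h import *
from plant import ctrl
s=ctrl.get_state();p,r=pose(s);print(s["joint_pos"],p,r.as_euler('xyz',degrees=True))
plan(p,r,[(p+[0,0,.1],r,8)])
```

```text
[ 0.09675495  0.22687672  1.87354319  0.8325943   0.89364618 -0.05248203] [0.51669568 0.24957738 0.15714086] [179.72605261 -39.71941779  70.40798156]
[0.4,0,-0.48,0,0,0,h],[0.4,0,-0.48,0,0,0,h],[0.4,0,-0.48,0,0,0,h],[0.4,0,-0.48,0,0,0,h],[0.4,0,-0.48,0,0,0,h],[0.4,0.01,-0.48,0,0,0,h],[0.4,0,-0.48,0,0,0,h],[0.4,0.01,-0.49,0,0,0,h],
  -> [0.5167 0.2496 0.2573] [179.7 -39.7  70.4]
```

>>> arm_command --pt "0 0 0 0 0 0 0" --pt "0 0 0 0 0 0 0" --pt "0 0 0 0 0 0 0" --pt "0 0 0 0 0 0 0"

```text
time: 5.0
tool_pos: [0.5166, 0.2497, 0.1569]
ee_rot: [3.137, -0.693, 1.229]
force: [-0.4, -1.0, -0.5]
finger_gap: 0.0005
finger_force: 0.0
```

>>> arm_command --pt "0 0 0 0 0 0 0.5" --pt "0 0 0 0 0 0 0.5" --pt "0 0 0 0 0 0 0.5" --pt "0 0 0 0 0 0 0.5" --pt "0 0 0 0 0 0 0.5"

```text
time: 5.42
tool_pos: [0.5165, 0.2498, 0.1568]
ee_rot: [3.137, -0.693, 1.229]
force: [-0.1, 0.1, 0.4]
finger_gap: 0.0305
finger_force: 0.0
```

Run:
```python
from h import *
from plant import ctrl
import cv2
s=ctrl.get_state();p,r=pose(s);print(s["time"],p,r.as_euler('xyz',degrees=True))
c=ctrl.camera("wrist")["frame"];a=ctrl.camera("side")["frame"][215:315,180:320]
o=np.hstack([cv2.resize(c,(460,345)),cv2.resize(a,(336,240))[:240].copy() if 0 else cv2.copyMakeBorder(cv2.resize(a,(336,240)),0,105,0,0,0)])
cv2.imwrite("pics/w3.png",o)
```

```text
5.4167 [0.51654986 0.24977874 0.15681615] [179.76176844 -39.71182212  70.39799796]
```

View pics/w3.png

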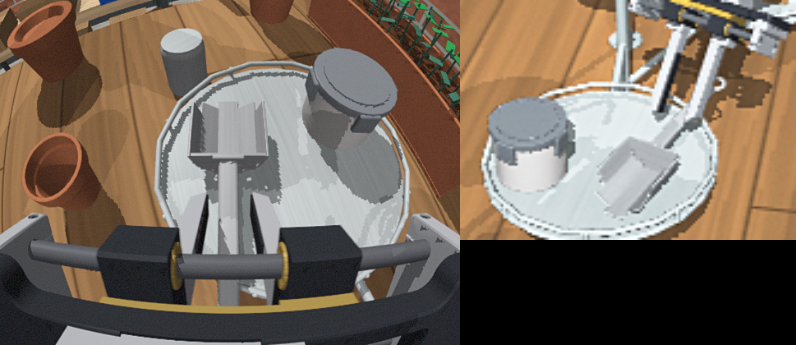

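The wrist view shows the fingers on either side of the handle line and the junction at about (280,197) at full scale. I'll triangulate the handle's true height from the two wrist views.

Run:
```python
from h import *
p1,r1=np.array([.4978,.2056,.213]),R.from_euler('xyz',[-179.8,-39.9,73.36],degrees=True)
p2,r2=np.array([0.51655,0.24978,0.15682]),R.from_euler('xyz',[179.76,-39.71,70.4],degrees=True)
k=560/460
for n,a,b in(("junc",(287,178),(230*k,161*k)),("lipL",(257,123),(197*k,101*k)),("lipR",(322,124),(267*k,104*k)),("backL",(252,178),(189*k,161*k)),("backR",(321,180),(268*k,162*k)),("tubtopL",(363,98),(306*k,68*k))):
    print(n,tri([wray(p1,r1,a),wray(p2,r2,b)]))
print(wproj(p2,r2,[.528,.284,.152]),wproj(p2,r2,p2+r2.apply([0,0,.003])), wproj(p2,r2,p2+r2.apply([0,0,.022])))
```

```text
junc (array([0.5289192 , 0.28451797, 0.15053357]), [np.float64(0.0005449791066244082), np.float64(0.0005449791141205954)])
lipL (array([ 0.54515812,  0.49914846, -0.02033073]), [np.float64(0.0008823681419368526), np.float64(0.000882368169097693)])
lipR (array([0.55216925, 0.28055549, 0.22237787]), [np.float64(0.0009295446576777943), np.float64(0.0009295446527007124)])
backL (array([0.49778489, 0.29983841, 0.1418596 ]), [np.float64(0.0011057687826227138), np.float64(0.0011057688276624152)])
backR (array([0.5530791 , 0.26555251, 0.16728725]), [np.float64(0.000696871380714457), np.float64(0.0006968713746949475)])
tubtopL (array([0.60879635, 0.3190091 , 0.20121215]), [np.float64(0.0014108520328923392), np.float64(0.0014108520154174102)])
[278.22245196 196.22519224] [279.44144803 242.55982576] [279.39249532 232.74027376]
```

>>> arm_command --pt "-0.15 0 0.17 0 0 0 0.5" --pt "-0.15 0 0.17 0 0 0 0.5" --pt "0 0 0 0 0 0 0.5" --pt "0 0 0 0 0 0 0.5"

```text
time: 5.85
tool_pos: [0.5163, 0.2495, 0.1473]
ee_rot: [3.138, -0.693, 1.228]
force: [0.7, -0.2, 1.2]
finger_gap: 0.0469
finger_force: 0.0
```

>>> arm_command --pt "0 0 0 0 0 0 0" --pt "0 0 0 0 0 0 0" --pt "0 0 0 0 0 0 0" --pt "0 0 0 0 0 0 0" --pt "0 0 0 0 0 0 0"

```text
time: 6.27
tool_pos: [0.5165, 0.2495, 0.1478]
ee_rot: [3.137, -0.693, 1.229]
force: [-0.7, 0.9, 0.5]
finger_gap: 0.0171
finger_force: 0.5
```

>>> arm_command --pt "0 0 0 0 0 0 0" --pt "0 0 0 0 0 0 0" --pt "0 0 0 0 0 0 0"

```text
time: 6.52
tool_pos: [0.5165, 0.2495, 0.1479]
ee_rot: [3.137, -0.693, 1.229]
force: [-1.9, 0.5, 0.3]
finger_gap: 0.0127
finger_force: 30.0
```

Run:
```python
from h import *
from plant import ctrl
import cv2
s=ctrl.get_state();p,r=pose(s);print(s["time"],p,s["finger_force"])
a=ctrl.camera("side")["frame"][205:305,190:330];c=ctrl.camera("wrist")["frame"]
cv2.imwrite("pics/w4.png",np.hstack([cv2.resize(c,(400,300)),cv2.resize(a,(392,300))]))
```

```text
6.5167 [0.51653538 0.24952321 0.14785368] 30.00053621828556
```

View pics/w4.png

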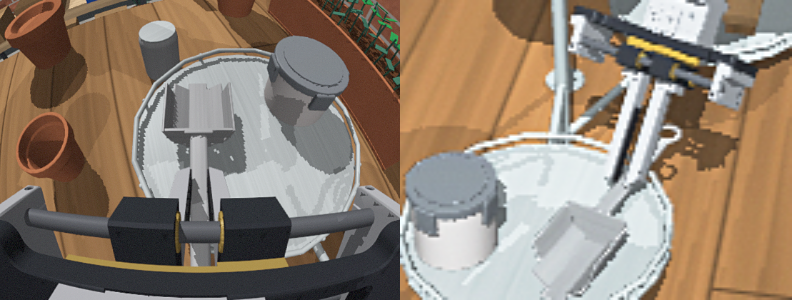

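The grip has force but a gap of only 12.7 mm, and the bowl looks rolled, so the tips are pinching the handle's edge. I'll open, check the nose length and look again.

>>> arm_command --pt "0 0 0 0 0 0 0.5" --pt "0 0 0 0 0 0 0.5" --pt "0 0 0 0 0 0 0.5" --pt "0 0 0 0 0 0 0.5" --pt "0 0 0 0 0 0 0.5" --pt "0 0 0 0 0 0 0.5"

```text
time: 7.12
tool_pos: [0.5165, 0.2495, 0.1478]
ee_rot: [3.137, -0.693, 1.229]
force: [-0.2, -0.4, 0.1]
finger_gap: 0.0463
finger_force: 0.0
```

Run:
```python
from h import *
from plant import ctrl
import cv2
print(ctrl.nose_length)
s=ctrl.get_state();p,r=pose(s);print(s["time"],p,r.as_euler('xyz',degrees=True),s["finger_gap"])
a=ctrl.camera("side")["frame"];b=ctrl.camera("scene")["frame"]
c=ctrl.camera("wrist")["frame"]
cv2.imwrite("pics/a5.png",a);cv2.imwrite("pics/b5.png",b)
a=a[225:315,200:300];b=b[125:200,270:370]
o=np.vstack([np.hstack([cv2.resize(a,(400,300)),cv2.resize(b,(400,300))]),cv2.resize(c[120:330,0:560],(800,300))])
cv2.imwrite("pics/w5.png",o)
for q in([-.0,.0,.022],[0,.02,.022],[0,-.02,.022]):
    w=p+r.apply(q);print(w,proj("side",w),proj("scene",w),wproj(p,r,w))
```

```text
0.022
7.1167 [0.51653218 0.24949883 0.14779095] [179.75328318 -39.71136066  70.40326837] 0.04634051129463275
[0.52133582 0.262709   0.1308671 ] [264.18897133 277.89235958] [316.95046145 162.27600496] [279.39249532 232.74027376]
[0.54015872 0.25594927 0.13093335] [257.86552545 275.55858416] [319.97057023 165.4663356 ] [308.35856758 232.67055678]
[0.50251291 0.26946873 0.13080085] [270.58439411 280.25269931] [313.9636299  159.12082715] [250.41742151 232.66975057]
```

View pics/w5.png

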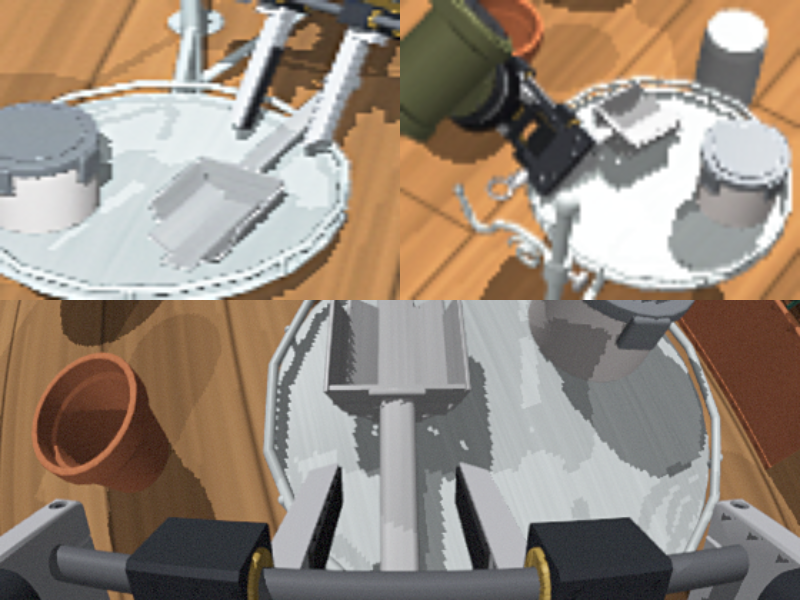

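Fingertips in the side view sit about 25 mm higher than the TCP data imply, so the pads only reach the handle's top edge. I'll lower in small steps and watch the force.

>>> arm_command --pt "-0.1 0 0.2 0 0 0 0.5" --pt "0 0 0 0 0 0 0.5"

```text
time: 7.43
tool_pos: [0.5166, 0.2505, 0.1426]
ee_rot: [3.138, -0.693, 1.228]
force: [0.7, 0.6, -0.5]
finger_gap: 0.0467
finger_force: 0.0
```

>>> arm_command --pt "-0.1 0 0.2 0 0 0 0.5" --pt "0 0 0 0 0 0 0.5"

```text
time: 7.6
tool_pos: [0.517, 0.2515, 0.1382]
ee_rot: [3.138, -0.693, 1.228]
force: [-0.2, -0.8, -0.1]
finger_gap: 0.0468
finger_force: 0.0
```

>>> arm_command --pt "-0.1 0 0.2 0 0 0 0.5" --pt "0 0 0 0 0 0 0.5"

```text
time: 7.77
tool_pos: [0.5174, 0.2524, 0.1339]
ee_rot: [3.138, -0.693, 1.228]
force: [0.2, 0.4, -0.4]
finger_gap: 0.047
finger_force: 0.0
```

>>> arm_command --pt "0 0 0 0 0 0 0.2" --pt "0 0 0 0 0 0 0" --pt "0 0 0 0 0 0 0" --pt "0 0 0 0 0 0 0" --pt "0 0 0 0 0 0 0" --pt "0 0 0 0 0 0 0" --pt "0 0 0 0 0 0 0"

```text
time: 8.35
tool_pos: [0.5176, 0.2524, 0.1348]
ee_rot: [3.137, -0.693, 1.229]
force: [-1.3, 0.0, 0.7]
finger_gap: 0.0155
finger_force: 30.0
```

Run:
```python
from h import *
from plant import ctrl
s=ctrl.get_state();p,r=pose(s)
plan(p,r,[(p+[-.005,-.01,.045],r,4)])
p,r=plan(p,r,[(p+[-.02,-.04,.165],r,10),([.38,.13,.31],down(120,40),14)])
plan(p,r,[([.375,.08,.30],down(175.5,15),16)])
```

```text
[0.25,-0.01,-0.52,0,0,0,h],[0.25,-0.02,-0.52,0,0,0,h],[0.26,-0.01,-0.52,0,0,0,h],[0.25,-0.02,-0.53,0,0,0,h],
  -> [0.5126 0.2423 0.1798] [179.7 -39.7  70.4]
[0.36,-0.02,-0.78,0,0,0,h],[0.36,-0.02,-0.78,0,0,0,h],[0.36,-0.02,-0.78,0,0,0,h],[0.35,-0.03,-0.78,0,0,0,h],[0.36,-0.02,-0.77,0,0,0,h],[0.35,-0.03,-0.78,0,0,0,h],[0.36,-0.02,-0.77,0,0,0,h],[0.35,-0.03,-0.78,0,0,0,h],[0.36,-0.02,-0.77,0,0,0,h],[0.35,-0.03,-0.78,0,0,0,h],
  -> [0.4975 0.2123 0.2998] [179.7 -39.7  70.4]
[-0.3,-0.3,-0.3,0.57,0.01,-0.68,h],[-0.28,-0.32,-0.28,0.57,0.01,-0.68,h],[-0.27,-0.34,-0.27,0.57,0.01,-0.68,h],[-0.25,-0.37,-0.26,0.57,0.01,-0.68,h],[-0.23,-0.39,-0.24,0.57,0.01,-0.68,h],[-0.21,-0.41,-0.23,0.57,0,-0.68,h],[-0.19,-0.43,-0.21,0.57,0.01,-0.68,h],[-0.17,-0.44,-0.19,0.57,0,-0.68,h],[-0.15,-0.46,-0.17,0.58,0.01,-0.68,h],[-0.13,-0.47,-0.16,0.57,0,-0.68,h],[-0.11,-0.48,-0.14,0.58,0.01,-0.68,h],[-0.08,-0.49,-0.12,0.57,0,-0.68,h],[-0.06,-0.51,-0.09,0.58,0.01,-0.68,h],[-0.04,-0.51,-0.08,0.57,0,-0.68,h],
  -> [0.38   0.1299 0.31  ] [180. -40. 120.]
[-0.12,-0.09,-0.06,0.4,-0.36,-0.77,h],[-0.11,-0.1,-0.05,0.4,-0.36,-0.78,h],[-0.11,-0.11,-0.05,0.4,-0.36,-0.77,h],[-0.1,-0.11,-0.04,0.4,-0.36,-0.78,h],[-0.1,-0.12,-0.03,0.4,-0.36,-0.77,h],[-0.09,-0.13,-0.03,0.4,-0.36,-0.78,h],[-0.09,-0.13,-0.02,0.4,-0.36,-0.78,h],[-0.08,-0.14,-0.02,0.41,-0.36,-0.77,h],[-0.07,-0.14,-0.01,0.4,-0.36,-0.78,h],[-0.07,-0.15,-0.01,0.41,-0.36,-0.77,h],[-0.06,-0.15,0,0.4,-0.36,-0.78,h],[-0.05,-0.15,0.01,0.41,-0.36,-0.77,h],[-0.04,-0.15,0.01,0.4,-0.35,-0.78,h],[-0.03,-0.16,0.02,0.41,-0.36,-0.77,h],[-0.03,-0.16,0.02,0.4,-0.35,-0.78,h],[-0.01,-0.15,0.02,0.41,-0.36,-0.77,h],
  -> [0.375  0.08   0.3001] [-180.   -15.   175.5]
```

>>> arm_command --pt "0 0 0 0 0 0 0" --pt "0.1 0 -0.2 0 0 0 0" --pt "0.2 0 -0.4 0 0 0 0" --pt "0.2 0 -0.4 0 0 0 0" --pt "0.2 0 -0.4 0 0 0 0" --pt "0 0 0 0 0 0 0" --squeeze 55

```text
time: 8.85
tool_pos: [0.5158, 0.2454, 0.1676]
ee_rot: [3.134, -0.694, 1.231]
force: [0.9, 0.4, -2.3]
finger_gap: 0.0154
finger_force: 55.0
```

Lifted; the wrist bears the scoop's weight (about 2 N).

>>> arm_command --pt "0.35 0 -0.8 0 0 0 0" --pt "0.35 0 -0.8 0 0 0 0" --pt "0.35 0 -0.8 0 0 0 0" --pt "0.35 0 -0.8 0 0 0 0" --pt "0.35 0 -0.8 0 0 0 0" --pt "0.35 0 -0.8 0 0 0 0" --pt "0.35 0 -0.8 0 0 0 0" --pt "0.35 0 -0.8 0 0 0 0"

```text
time: 9.52
tool_pos: [0.5013, 0.2091, 0.3003]
ee_rot: [3.137, -0.693, 1.229]
force: [-0.7, -0.5, -1.5]
finger_gap: 0.0155
finger_force: 55.0
```

>>> arm_command --pt "-0.3 -0.3 -0.3 0.57 0 -0.68 0" --pt "-0.3 -0.3 -0.3 0.57 0 -0.68 0" --pt "-0.3 -0.35 -0.3 0.57 0 -0.68 0" --pt "-0.25 -0.35 -0.25 0.57 0 -0.68 0" --pt "-0.25 -0.4 -0.25 0.57 0 -0.68 0" --pt "-0.2 -0.4 -0.2 0.57 0 -0.68 0" --pt "-0.2 -0.45 -0.2 0.57 0 -0.68 0" --pt "-0.2 -0.45 -0.2 0.57 0 -0.68 0"

```text
time: 10.18
tool_pos: [0.4336, 0.1602, 0.3047]
ee_rot: [3.14, -0.692, 1.725]
force: [-0.0, 0.6, -1.8]
finger_gap: 0.0155
finger_force: 55.0
```

>>> arm_command --pt "-0.15 -0.45 -0.15 0.57 0 -0.68 0" --pt "-0.15 -0.45 -0.15 0.57 0 -0.68 0" --pt "-0.1 -0.5 -0.15 0.57 0 -0.68 0" --pt "-0.1 -0.5 -0.1 0.57 0 -0.68 0" --pt "-0.05 -0.5 -0.1 0.57 0 -0.68 0" --pt "-0.05 -0.5 -0.1 0.57 0 -0.68 0"

```text
time: 10.68
tool_pos: [0.3839, 0.1246, 0.3086]
ee_rot: [-3.14, -0.692, 2.095]
force: [0.9, 0.4, -2.0]
finger_gap: 0.0154
finger_force: 55.0
```

Run:
```python
from h import *
from plant import ctrl
s=ctrl.get_state();p,r=pose(s);print(s["joint_pos"],p,r.as_euler('xyz',degrees=True))
plan(p,r,[([.375,.08,.33],down(175.5,15),16)])
```

```text
[-0.14098648  0.09455492  1.65230429  0.54468883  1.82751304 -0.64263088] [0.38389592 0.12463818 0.3086132 ] [-179.92211849  -39.64620683  120.0350379 ]
[-0.04,-0.09,-0.12,0.4,-0.35,-0.78,h],[-0.04,-0.1,-0.12,0.4,-0.36,-0.77,h],[-0.03,-0.1,-0.11,0.4,-0.35,-0.78,h],[-0.03,-0.11,-0.11,0.4,-0.36,-0.77,h],[-0.03,-0.11,-0.1,0.4,-0.35,-0.78,h],[-0.02,-0.12,-0.1,0.4,-0.36,-0.77,h],[-0.02,-0.12,-0.1,0.4,-0.35,-0.78,h],[-0.02,-0.13,-0.09,0.4,-0.36,-0.77,h],[-0.01,-0.13,-0.09,0.4,-0.35,-0.78,h],[-0.01,-0.13,-0.08,0.4,-0.36,-0.77,h],[0,-0.14,-0.08,0.4,-0.35,-0.78,h],[0.01,-0.14,-0.08,0.4,-0.36,-0.77,h],[0.01,-0.14,-0.07,0.4,-0.35,-0.78,h],[0.01,-0.14,-0.07,0.4,-0.36,-0.77,h],[0.02,-0.14,-0.07,0.4,-0.35,-0.78,h],[0.03,-0.14,-0.06,0.39,-0.36,-0.77,h],
  -> [0.375  0.08   0.3299] [180.  -15.  175.5]
```

>>> arm_command --pt "-0.04 -0.1 -0.12 0.4 -0.36 -0.78 0" --pt "-0.04 -0.1 -0.12 0.4 -0.36 -0.78 0" --pt "-0.03 -0.1 -0.11 0.4 -0.36 -0.78 0" --pt "-0.03 -0.1 -0.11 0.4 -0.36 -0.78 0" --pt "-0.03 -0.1 -0.1 0.4 -0.36 -0.78 0" --pt "-0.02 -0.1 -0.1 0.4 -0.36 -0.78 0" --pt "-0.02 -0.1 -0.1 0.4 -0.36 -0.78 0" --pt "-0.02 -0.1 -0.1 0.4 -0.36 -0.78 0"

```text
time: 11.35
tool_pos: [0.381, 0.1039, 0.3196]
ee_rot: [3.082, -0.472, 2.609]
force: [-0.4, -0.1, -3.2]
finger_gap: 0.0156
finger_force: 55.0
```

>>> arm_command --pt "-0.01 -0.13 -0.1 0.4 -0.36 -0.78 0" --pt "-0.01 -0.13 -0.1 0.4 -0.36 -0.78 0" --pt "0 -0.14 -0.1 0.4 -0.36 -0.78 0" --pt "0 -0.14 -0.1 0.4 -0.36 -0.78 0" --pt "0 -0.14 -0.1 0.4 -0.36 -0.78 0" --pt "0 -0.14 -0.1 0.4 -0.36 -0.78 0" --pt "0 -0.14 -0.1 0.4 -0.36 -0.78 0" --pt "0 -0.14 -0.1 0.4 -0.36 -0.78 0"

```text
time: 12.02
tool_pos: [0.3792, 0.0806, 0.3335]
ee_rot: [-3.14, -0.254, 3.068]
force: [0.7, -0.0, -2.4]
finger_gap: 0.0151
finger_force: 55.0
```

Run:
```python
from h import *
from plant import ctrl
import cv2
s=ctrl.get_state();p,r=pose(s);print(s["time"],s["joint_pos"],p,r.as_euler('xyz',degrees=True))
a=ctrl.camera("side")["frame"];b=ctrl.camera("scene")["frame"];c=ctrl.camera("wrist")["frame"]
for n,i in zip("abc",(a,b,c)):cv2.imwrite(f"pics/{n}6.png",i)
a=a[130:230,210:330];b=b[120:220,260:380]
o=np.vstack([np.hstack([cv2.resize(a,(400,333),interpolation=2),cv2.resize(b,(400,333),interpolation=2)]),cv2.resize(c[220:420,:],(747,267))if 0 else cv2.copyMakeBorder(cv2.resize(c,(356,267)),0,0,0,444,0)])
cv2.imwrite("pics/w6.png",o)
# predicted ring in tool frame, assuming at grasp time
pg=np.array([.5176,.2524,.1348]);rg=R.from_euler('xyz',[3.137,-.693,1.229])
e=rg.inv().apply(np.array([.4816,.1528,.150])-pg);print("eye in tool",e)
w=p+r.apply(e);print(w,proj("side",w),proj("scene",w),wproj(p,r,w))
```

```text
12.0167 [ 0.08671479  0.01640022  1.55239902  0.04010983  1.82403336 -1.40520731] [0.37916047 0.0806427  0.33353724] [-179.91743292  -14.57313036  175.76512827]
eye in tool [-0.07176574 -0.00016918 -0.0793527 ]
[0.46833552 0.07398455 0.39227973] [295.0116784  161.09714299] [280.22758795 137.54478073] [279.23528157 423.56956518]
```

View pics/w6.png

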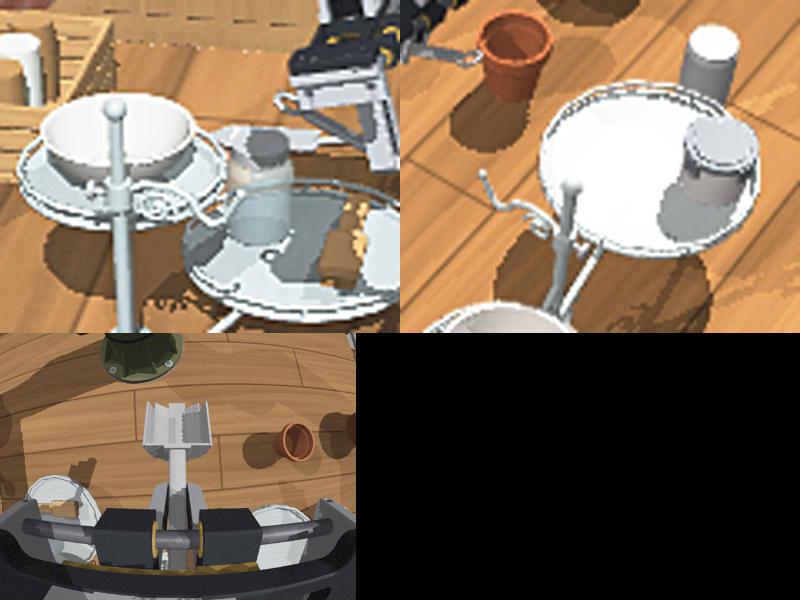

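The ring appears at side (294.6,160) and scene (281,137), within about 1 px of my tool-frame prediction. The hook tip is at side (281.4,188.8) and scene (284.9,172.2), and the bend bottom is at side (272.4,196.6).

```bash
cat >> h.py <<'E'
EYE=np.array([-.0718,0,-.0794])
pg=R.from_euler('xyz',[3.137,-.693,1.229])
E
python3 - <<'E'
from h import *
from plant import ctrl
p0=np.array([0.4152547,0.03603685,0.31292005]);r0=R.from_euler('xyz',[-179.9908,.0074,47.0195],degrees=True)
tip,e=tri([wray(p0,r0,(378,130)),ray("scene",(284.9,172.2)),ray("side",(281.4,188.8))]);print("tip",tip,e)
X=np.array([.997,-.079,0]);Z=np.array([0,0,1.])
low=tip+.026*X-.034*Z;print("low",low,proj("side",low),proj("scene",low),"post",low+.085*X)
ax=-.5*X+.866*Z
s=ctrl.get_state();p,r=pose(s)
rt=down(175.5,10)
A=tip+.040*ax;B=tip+.012*ax
for q in(A,B):print("eye",q,"tcp",q-rt.apply(EYE))
p,r=plan(p,r,[(A-rt.apply(EYE),rt,8)]);
E
```

```text
tip [0.51435019 0.04013889 0.27999734] [np.float64(0.0008840042057222989), np.float64(0.0026043112195559075), np.float64(0.0028120481284554123)]
low [0.54027219 0.03808489 0.24599734] [271.98682761 198.20889281] [289.59676936 181.71850511] post [0.62501719 0.03136989 0.24599734]
eye [0.49441019 0.04171889 0.31463734] tcp [0.4101738  0.04834844 0.24891154]
eye [0.50836819 0.04061289 0.29038934] tcp [0.4241318  0.04724244 0.22466354]
[-0.34,-0.19,0.46,0,-0.15,0,h],[-0.33,-0.19,0.46,0,-0.14,0,h],[-0.33,-0.19,0.47,0,-0.15,0,h],[-0.32,-0.19,0.47,0,-0.14,0,h],[-0.32,-0.19,0.47,0,-0.15,0,h],[-0.31,-0.19,0.47,0,-0.14,0.01,h],[-0.31,-0.18,0.48,0,-0.15,0,h],[-0.31,-0.19,0.48,-0.01,-0.14,0.01,h],
  -> [0.4103 0.0483 0.249 ] [180.  -10.  175.5]
```

>>> arm_command --pt "-0.33 -0.19 0.47 0 -0.15 0 0" --pt "-0.33 -0.19 0.47 0 -0.15 0 0" --pt "-0.33 -0.19 0.47 0 -0.15 0 0" --pt "-0.32 -0.19 0.47 0 -0.15 0 0" --pt "-0.32 -0.19 0.47 0 -0.14 0 0" --pt "-0.31 -0.19 0.47 0 -0.14 0 0" --pt "-0.31 -0.19 0.47 0 -0.14 0 0" --pt "-0.31 -0.19 0.47 0 -0.14 0 0"

```text
time: 12.83
tool_pos: [0.4103, 0.0476, 0.2479]
ee_rot: [-3.141, -0.176, 3.062]
force: [0.1, -0.4, -2.6]
finger_gap: 0.0152
finger_force: 55.0
```

>>> arm_command --pt "0 0 0 0 0 0 0" --pt "0 0 0 0 0 0 0"

```text
time: 13.0
tool_pos: [0.41, 0.0478, 0.2486]
ee_rot: [-3.141, -0.177, 3.063]
force: [0.8, 0.1, -0.8]
finger_gap: 0.0153
finger_force: 55.0
```

Run:
```python
from h import *
from plant import ctrl
import cv2
s=ctrl.get_state();p,r=pose(s);print(s["time"],s["joint_pos"],p,r.as_euler('xyz',degrees=True))
a=ctrl.camera("side")["frame"];b=ctrl.camera("scene")["frame"]
a=a[145:225,230:330];b=b[130:210,250:350]
cv2.imwrite("pics/w7.png",np.hstack([cv2.resize(a,(400,320),interpolation=2),cv2.resize(b,(400,320),interpolation=2)]))
w=p+r.apply(EYE);print(w,proj("side",w),proj("scene",w))
tip=np.array([.5144,.0401,.28]);X=np.array([.997,-.079,0]);ax=-.5*X+[0,0,.866]
print(proj("side",tip),proj("scene",tip), "eye err",w-(tip+.04*ax))
rt=down(175.5,10)
plan(p,r,[(tip+.012*ax-rt.apply(EYE),rt,5)])
```

```text
13.0 [ 0.01615344  0.0631475   1.68573756  0.01618692  1.5689028  -1.47735074] [0.41000852 0.04777464 0.24857644] [-179.9711834   -10.13725846  175.48525498]
[0.49440306 0.04115085 0.31409962] [287.34882973 179.66798625] [280.11436663 162.48152117]
[280.52926205 189.25557328] [284.31387645 171.75469979] eye err [-5.69383282e-05 -5.29150958e-04 -5.40384937e-04]
[-0.18,0.01,0.21,0,-0.01,0,h],[-0.18,0,0.21,0,-0.01,0,h],[-0.18,0.01,0.21,0,0,0,h],[-0.18,0,0.21,0,-0.01,0,h],[-0.19,0.01,0.21,-0.01,0,0,h],
  -> [0.4243 0.0472 0.2247] [180.  -10.  175.5]
```

View pics/w7.png

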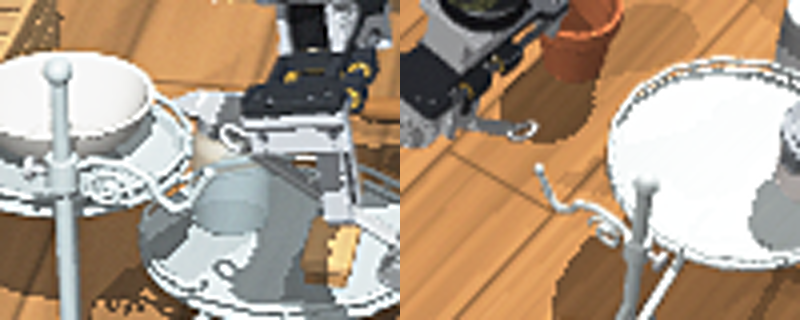

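The pictures put ring and tip within about 1 px of the model: the ring is at side (287.7,179.2) and the tip at (282,188). I'll slip it down along the tip axis while watching the force.

>>> arm_command --pt "-0.18 0 0.21 0 0 0 0" --pt "-0.18 0 0.21 0 0 0 0" --pt "-0.18 0 0.21 0 0 0 0" --pt "-0.18 0 0.21 0 0 0 0" --pt "0 0 0 0 0 0 0"

```text
time: 13.52
tool_pos: [0.4215, 0.0469, 0.2285]
ee_rot: [-3.14, -0.177, 3.065]
force: [-0.2, 0.1, -2.0]
finger_gap: 0.0151
finger_force: 55.0
```

>>> arm_command --pt "-0.18 0 0.21 0 0 0 0" --pt "-0.18 0 0.21 0 0 0 0" --pt "0 0 0 0 0 0 0" --pt "0 0 0 0 0 0 0"

```text
time: 13.85
tool_pos: [0.427, 0.0465, 0.2199]
ee_rot: [-3.141, -0.176, 3.065]
force: [0.3, -0.4, -1.6]
finger_gap: 0.0151
finger_force: 55.0
```

Run:
```python
from h import *
from plant import ctrl
import cv2
s=ctrl.get_state();p,r=pose(s);print(s["time"],s["force"],p,r.as_euler('xyz',degrees=True))
a=ctrl.camera("side")["frame"];b=ctrl.camera("scene")["frame"]
a=a[165:215,250:312];b=b[150:200,260:322]
cv2.imwrite("pics/w8.png",np.hstack([cv2.resize(a,(400,320),interpolation=2),cv2.resize(b,(400,320),interpolation=2)]))
w=p+r.apply(EYE);print(w,proj("side",w),proj("scene",w))
```

```text
13.85 [ 0.2981921  -0.43753833 -1.57953225] [0.4270335  0.04645885 0.21987042] [-179.93971437  -10.07176554  175.60624255]
[0.51137044 0.0400625  0.28549029] [281.56124194 187.68926892] [283.65511545 170.34111436]
```

View pics/w8.png

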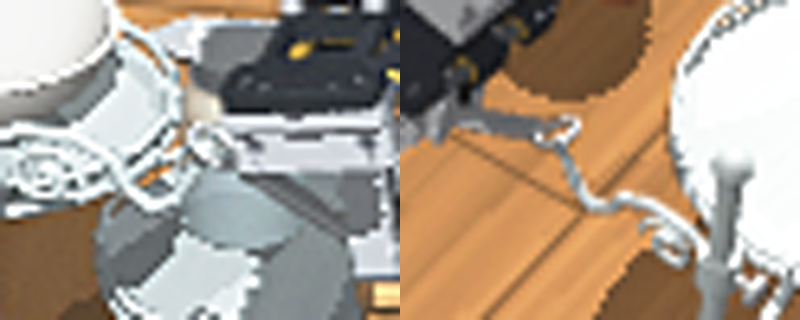

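Both views show the ring right at the ball end, which lines up with the opening. I've now gone over the limit of 10 pictures (11 viewed), so I won't view any more and will go on by force and pose.

>>> arm_command --pt "-0.13 0 0.15 0 0 0 0" --pt "-0.13 0 0.15 0 0 0 0" --pt "0 0 0 0 0 0 0" --pt "0 0 0 0 0 0 0"

```text
time: 14.28
tool_pos: [0.4311, 0.0461, 0.2131]
ee_rot: [-3.141, -0.176, 3.065]
force: [0.2, -0.2, -2.6]
finger_gap: 0.0153
finger_force: 55.0
```

>>> arm_command --pt "-0.13 0 0.15 0 0 0 0" --pt "-0.13 0 0.15 0 0 0 0" --pt "0 0 0 0 0 0 0" --pt "0 0 0 0 0 0 0"

```text
time: 14.62
tool_pos: [0.4352, 0.0458, 0.2063]
ee_rot: [-3.14, -0.176, 3.065]
force: [-0.3, -0.5, -2.6]
finger_gap: 0.0152
finger_force: 55.0
```

```bash
cat >> h.py <<'E'
LOW=np.array([.5403,.0381,.246]);XS=np.array([.997,-.079,0]);ZS=np.array([0,0,1.])
def arc(th,k=.014):  # eye on the bend, handle th deg below horizontal
    t=np.radians(th);rt=down(175.5,40-th);e=LOW-k*np.cos(t)*XS+(.011-k*np.sin(t))*ZS
    return e-rt.apply(EYE),rt
def rel(p,r):
    d=p+r.apply(EYE)-LOW;return np.round([d@XS*1e3,(-.079*d[0]*-1+0)*0+np.cross(XS,d)[2]*1e3,d[2]*1e3],1)
E
python3 - <<'E'
from h import *
from plant import ctrl
s=ctrl.get_state();p,r=pose(s);print(rel(p,r),s["force"])
p,r=plan(p,r,[(*arc(30),6)])
plan(p,r,[(*arc(40),4),(*arc(50),4),(*arc(60),4),(*arc(70),4),(*arc(80),4),(*arc(90),4)])
E
```

```text
[-20.8  -0.3  25.9] [-0.34429434 -0.53935257 -2.63414038]
[-0.1,0,0.17,0,0,0,h],[-0.1,0.01,0.17,0,0,0.01,h],[-0.11,0,0.17,-0.01,0,0,h],[-0.1,0.01,0.17,0,-0.01,0.01,h],[-0.11,0,0.16,-0.01,0,0,h],[-0.1,0.01,0.17,0,-0.01,0.01,h],
  -> [0.4439 0.0457 0.1842] [-180.   -10.   175.5]
[-0.21,0,0.16,0,-0.62,0,h],[-0.2,0,0.17,0,-0.63,0,h],[-0.19,0,0.18,0,-0.62,0,h],[-0.19,0,0.19,0,-0.63,0,h],
  -> [0.458  0.0446 0.1685] [-180.     0.   175.5]
[-0.21,0,0.16,0,-0.62,0,h],[-0.2,0,0.17,0,-0.63,0,h],[-0.19,0,0.18,0,-0.62,0,h],[-0.18,0,0.19,0,-0.63,0,h],
  -> [0.4745 0.0433 0.1556] [-180.    10.   175.5]
[-0.21,0,0.16,0,-0.62,0,h],[-0.2,0,0.17,0,-0.63,0,h],[-0.19,0,0.18,0,-0.62,0,h],[-0.19,0,0.19,0,-0.63,0,h],
  -> [0.4931 0.0418 0.1457] [-180.    20.   175.5]
[-0.21,0,0.16,0,-0.62,0,h],[-0.2,0,0.17,0,-0.63,0,h],[-0.19,0,0.18,0,-0.62,0,h],[-0.18,0,0.19,0,-0.63,0,h],
  -> [0.513  0.0402 0.1392] [-180.    30.   175.5]
[-0.21,0,0.16,0,-0.62,0,h],[-0.2,0,0.17,0,-0.63,0,h],[-0.19,0,0.18,0,-0.62,0,h],[-0.19,0,0.19,0,-0.63,0,h],
  -> [0.5339 0.0386 0.1363] [-180.    40.   175.5]
[-0.21,0,0.16,0,-0.62,0,h],[-0.2,0,0.17,0,-0.63,0,h],[-0.19,0,0.18,0,-0.62,0,h],[-0.18,0,0.19,0,-0.63,0,h],
  -> [0.5548 0.0369 0.137 ] [-180.    50.   175.5]
```

>>> arm_command --pt "-0.1 0 0.17 0 0 0 0" --pt "-0.1 0 0.17 0 0 0 0" --pt "-0.1 0 0.17 0 0 0 0" --pt "0 0 0 0 0 0 0"

```text
time: 14.95
tool_pos: [0.4392, 0.0455, 0.1945]
ee_rot: [-3.14, -0.176, 3.065]
force: [-0.3, -0.1, -2.2]
finger_gap: 0.0153
finger_force: 55.0
```

>>> arm_command --pt "-0.1 0 0.17 0 0 0 0" --pt "-0.1 0 0.17 0 0 0 0" --pt "0 0 0 0 0 0 0" --pt "0 0 0 0 0 0 0"

```text
time: 15.28
tool_pos: [0.442, 0.0453, 0.1878]
ee_rot: [-3.141, -0.176, 3.065]
force: [0.2, -0.1, -1.5]
finger_gap: 0.0151
finger_force: 55.0
```

Run:
```python
from h import *
from plant import ctrl
s=ctrl.get_state();p,r=pose(s);print(rel(p,r),s["force"],s["wrist_torque"])
```

```text
[-14.   -0.3   7.4] [ 0.15475132 -0.08042645 -1.54603246] [ 0.05710719 -0.41096264 -0.04553394]
```

>>> arm_command --pt "0 0.15 0 0 0 0 0" --pt "0 0.12 0 0 0 0 0" --pt "0 0.1 0 0 0 0 0" --pt "0 0 0 0 0 0 0"

```text
time: 15.62
tool_pos: [0.4429, 0.0521, 0.1883]
ee_rot: [-3.139, -0.174, 3.064]
force: [1.0, -10.5, -1.4]
finger_gap: 0.0152
finger_force: 56.1
```

>>> arm_command --pt "0 -0.2 0 0 0 0 0" --pt "0 -0.2 0 0 0 0 0" --pt "0 -0.2 0 0 0 0 0" --pt "0 -0.14 0 0 0 0 0" --pt "0 0 0 0 0 0 0"

```text
time: 16.03
tool_pos: [0.4415, 0.0379, 0.1882]
ee_rot: [-3.141, -0.175, 3.065]
force: [0.5, 3.6, -2.0]
finger_gap: 0.0154
finger_force: 55.0
```

Both sides touch (−10.5 N and +3.6 N), so the ring is round the bar. I'll recentre and start the rotation.

>>> arm_command --pt "0 0.17 0 0 0 0 0" --pt "0 0.17 0 0 0 0 0" --pt "0 0 0 0 0 0 0" --squeeze 30

```text
time: 16.28
tool_pos: [0.4419, 0.0453, 0.188]
ee_rot: [-3.141, -0.175, 3.065]
force: [0.3, -0.4, -1.9]
finger_gap: 0.016
finger_force: 30.0
```

Run:
```python
from h import *
from plant import ctrl
s=ctrl.get_state();p,r=pose(s);print(rel(p,r),s["force"],p)
plan(p,r,[(*arc(40),6),(*arc(50),4),(*arc(60),4)])
```

```text
[-14.1  -0.3   7.6] [ 0.28274135 -0.44651975 -1.9103592 ] [0.4419486  0.04528457 0.18797219]
[-0.16,0,0.14,0,-0.42,0.01,h],[-0.16,0.01,0.14,0,-0.42,0,h],[-0.15,0,0.14,0,-0.42,0.01,h],[-0.15,0.01,0.15,-0.01,-0.42,0,h],[-0.14,0,0.15,0,-0.42,0.01,h],[-0.14,0.01,0.16,-0.01,-0.41,0,h],
  -> [0.4581 0.0446 0.1686] [180.   -0.  175.5]
[-0.21,0,0.16,0,-0.63,0,h],[-0.2,0,0.17,0,-0.62,0,h],[-0.19,0,0.18,0,-0.63,0,h],[-0.18,0,0.19,0,-0.62,0,h],
  -> [0.4745 0.0433 0.1556] [180.   10.  175.5]
[-0.21,0,0.16,0,-0.63,0,h],[-0.2,0,0.17,0,-0.62,0,h],[-0.19,0,0.18,0,-0.63,0,h],[-0.19,0,0.19,0,-0.62,0,h],
  -> [0.4932 0.0419 0.1458] [180.   20.  175.5]
```

>>> arm_command --pt "-0.16 0 0.14 0 -0.42 0 0" --pt "-0.16 0 0.14 0 -0.42 0 0" --pt "-0.15 0 0.14 0 -0.42 0 0" --pt "-0.15 0 0.15 0 -0.42 0 0" --pt "-0.14 0 0.15 0 -0.42 0 0" --pt "-0.14 0 0.16 0 -0.42 0 0" --pt "0 0 0 0 0 0 0"

```text
time: 16.87
tool_pos: [0.4584, 0.0436, 0.1689]
ee_rot: [-3.141, 0.004, 3.066]
force: [1.3, 1.3, 2.2]
finger_gap: 0.0156
finger_force: 30.0
```

>>> arm_command --pt "-0.21 0 0.16 0 -0.63 0 0" --pt "-0.2 0 0.17 0 -0.63 0 0" --pt "-0.19 0 0.18 0 -0.63 0 0" --pt "-0.18 0 0.19 0 -0.63 0 0" --pt "0 0 0 0 0 0 0"

```text
time: 17.28
tool_pos: [0.4752, 0.0422, 0.1563]
ee_rot: [-3.141, 0.18, 3.066]
force: [2.7, -0.4, 3.6]
finger_gap: 0.016
finger_force: 30.0
```

Run:
```python
from h import *
from plant import ctrl
s=ctrl.get_state();p,r=pose(s);print(rel(p,r),s["force"],s["wrist_torque"],p,s["joint_pos"])
plan(p,r,[(*arc(60),4),(*arc(70),4)])
```

```text
[-8.8 -0.8  1.3] [ 2.73384338 -0.41842687  3.56997841] [ 0.02152661 -0.98493178  0.03213204] [0.4751806  0.04224012 0.1563153 ] [ 0.02289279  0.06987308  1.90048755 -0.0223247   0.99207705 -1.46121638]
[-0.2,0.01,0.17,0,-0.6,0.01,h],[-0.19,0.01,0.18,0,-0.61,0.01,h],[-0.18,0.01,0.19,0,-0.6,0.01,h],[-0.17,0.02,0.19,-0.01,-0.61,0.01,h],
  -> [0.4931 0.0418 0.1457] [180.   20.  175.5]
[-0.21,0,0.16,0,-0.62,0,h],[-0.2,0,0.17,0,-0.63,0,h],[-0.19,0,0.18,0,-0.62,0,h],[-0.19,0,0.19,0,-0.63,-0.01,h],
  -> [0.5132 0.0403 0.1392] [180.   30.  175.5]
```

Run:
```python
from h import *
from plant import ctrl
s=ctrl.get_state();p,r=pose(s)
LOW+=[0,-.0006,0]
k=.0115
plan(p,r,[(*arc(58,k),4),(*arc(68,k),4)])
```

```text
[-0.17,0,0.12,0,-0.48,0.01,h],[-0.17,0.01,0.12,0,-0.48,0.01,h],[-0.17,0,0.13,0,-0.48,0.01,h],[-0.16,0.01,0.14,-0.01,-0.48,0.01,h],
  -> [0.4906 0.0414 0.1494] [180.   18.  175.5]
[-0.2,0,0.16,0,-0.62,0,h],[-0.2,0,0.17,0,-0.63,0,h],[-0.19,0,0.17,0,-0.62,0,h],[-0.19,0,0.18,0,-0.63,-0.01,h],
  -> [0.51   0.0399 0.1426] [180.   28.  175.5]
```

>>> arm_command --pt "-0.17 0 0.12 0 -0.48 0 0" --pt "-0.17 0 0.12 0 -0.48 0 0" --pt "-0.17 0 0.13 0 -0.48 0 0" --pt "-0.16 0 0.14 0 -0.48 0 0" --pt "0 0 0 0 0 0 0"

```text
time: 17.7
tool_pos: [0.4897, 0.041, 0.1487]
ee_rot: [-3.14, 0.31, 3.066]
force: [1.3, -0.6, 1.4]
finger_gap: 0.0156
finger_force: 30.0
```

Run:
```python
from h import *
from plant import ctrl
s=ctrl.get_state();p,r=pose(s);print(rel(p,r),s["force"],s["wrist_torque"],p,s["joint_pos"])
LOW+=[0,-.0006,0]
k=.0115
plan(p,r,[(*arc(68,k),4),(*arc(78,k),4),(*arc(85,k),4)])
```

```text
[-6.5 -0.9  0.2] [ 1.30436162 -0.55632817  1.44158886] [-0.03319916 -0.30477476 -0.0146071 ] [0.48974206 0.04101573 0.14869198] [ 0.02784448  0.04426812  1.96973065 -0.04500404  0.81969859 -1.44113262]
[-0.22,0.01,0.15,0,-0.64,0.01,h],[-0.21,0,0.16,0,-0.64,0.01,h],[-0.2,0.01,0.17,0,-0.64,0.01,h],[-0.2,0,0.18,0,-0.64,0.01,h],
  -> [0.51   0.0398 0.1425] [-180.    28.   175.5]
[-0.2,0,0.16,0,-0.62,0,h],[-0.2,0,0.17,0,-0.63,0,h],[-0.19,0,0.17,0,-0.62,0,h],[-0.18,0,0.18,0,-0.63,0,h],
  -> [0.5302 0.0382 0.1391] [-180.    38.   175.5]
[-0.14,0,0.12,0,-0.44,0,h],[-0.14,0,0.12,0,-0.44,0,h],[-0.13,0,0.12,0,-0.43,0,h],[-0.12,0,0.13,-0.01,-0.44,0,h],
  -> [0.5446 0.0371 0.1385] [180.   45.  175.5]
```

>>> arm_command --pt "-0.21 0 0.15 0 -0.64 0 0" --pt "-0.21 0 0.15 0 -0.64 0 0" --pt "-0.2 0 0.16 0 -0.64 0 0" --pt "-0.2 0 0.17 0 -0.64 0 0" --pt "0 0 0 0 0 0 0"

```text
time: 18.12
tool_pos: [0.509, 0.0394, 0.1422]
ee_rot: [-3.14, 0.487, 3.066]
force: [0.1, -0.2, -2.0]
finger_gap: 0.0158
finger_force: 30.0
```

>>> arm_command --pt "-0.2 0 0.15 0 -0.62 0 0" --pt "-0.2 0 0.16 0 -0.62 0 0" --pt "-0.19 0 0.16 0 -0.62 0 0" --pt "-0.18 0 0.17 0 -0.62 0 0" --pt "0 0 0 0 0 0 0"

```text
time: 18.53
tool_pos: [0.5287, 0.0377, 0.1391]
ee_rot: [-3.139, 0.659, 3.066]
force: [0.2, 0.8, -2.7]
finger_gap: 0.0157
finger_force: 30.0
```

Run:
```python
from h import *
from plant import ctrl
s=ctrl.get_state();p,r=pose(s);print(rel(p,r),s["force"],s["wrist_torque"],p,r.as_euler('xyz',degrees=True),s["joint_pos"])
LOW+=[0,-.0006,0]
k=.0115
plan(p,r,[(*arc(88,k),6)])
```

```text
[-3.4 -1.1 -0.2] [ 0.17542034  0.79882867 -2.70260592] [ 0.14746861  0.40255993 -0.03151846] [0.5287218  0.03766115 0.13908054] [-179.85531339   37.75677292  175.66399894] [ 0.041224    0.02593046  2.13827241 -0.23011795  0.33006102 -1.2600996 ]
[-0.15,0.01,0.11,0,-0.43,0.01,h],[-0.14,0.01,0.12,0,-0.43,0,h],[-0.14,0,0.12,0,-0.43,0.01,h],[-0.13,0.01,0.13,0,-0.42,0,h],[-0.13,0,0.13,0,-0.43,0.01,h],[-0.13,0.01,0.13,-0.01,-0.42,0,h],
  -> [0.5508 0.0367 0.1391] [-180.    48.   175.5]
```

>>> arm_command --pt "0 0 0 0 0 0 0" --pt "0 0 0 0 0 0 0" --pt "0 0 0 0 0 0 0" --pt "0 0 0 0 0 0 0" --squeeze 6

```text
time: 18.87
tool_pos: [0.5296, 0.0379, 0.1406]
ee_rot: [-3.14, 0.662, 3.066]
force: [0.0, -0.2, -2.0]
finger_gap: 0.0157
finger_force: 6.0
```

Run:
```python
from h import *
from plant import ctrl
s=ctrl.get_state();p,r=pose(s)
G=p+r.apply([0,0,-.019])-LOW;print("G",G@XS,np.cross(XS,G)[2],G[2],s["force"],s["wrist_torque"],s["finger_force"],s["finger_gap"])
for x,z,n in((0,-.0965,8),):
    t=p+(x-G@XS)*XS+np.array([0,0,z-G[2]]);plan(p,r,[(t,r,n)])
# image-based handle direction from side: save crops for numeric use
```

```text
G -0.0223231916222777 -0.0010800325208556163 -0.09042344765714244 [ 0.01580298 -0.21820669 -2.03181741] [0.13186099 0.38786665 0.00720245] 5.999997854232788 0.015722558404321005
[-0.09,0,0.12,0,0,0,h],[-0.09,0,0.12,0,0,0,h],[-0.09,0,0.11,0,0,0,h],[-0.08,0,0.12,0,0,0,h],[-0.09,0,0.11,0,0,0,h],[-0.08,0,0.12,0,0,0,h],[-0.09,0,0.11,0,0,0,h],[-0.08,0,0.12,0,0,0,h],
  -> [0.5519 0.0362 0.1344] [-179.9   37.9  175.7]
```

>>> arm_command --pt "-0.09 0 0.12 0 0 0 0" --pt "-0.09 0 0.12 0 0 0 0" --pt "-0.09 0 0.12 0 0 0 0" --pt "-0.09 0 0.12 0 0 0 0" --pt "0 0 0 0 0 0 0"

```text
time: 19.28
tool_pos: [0.5416, 0.037, 0.1372]
ee_rot: [-3.14, 0.663, 3.066]
force: [0.2, -0.1, -0.5]
finger_gap: 0.0157
finger_force: 6.0
```

>>> arm_command --pt "-0.08 0 0.11 0 0 0 0" --pt "-0.08 0 0.11 0 0 0 0" --pt "0 0 0 0 0 0 0"

```text
time: 19.53
tool_pos: [0.5468, 0.0366, 0.1359]
ee_rot: [-3.14, 0.663, 3.066]
force: [-0.7, -0.3, 2.0]
finger_gap: 0.0156
finger_force: 6.0
```

Run:
```python
from h import *
from plant import ctrl
s=ctrl.get_state();p,r=pose(s)
G=p+r.apply([0,0,-.019])-LOW;print("G",G@XS,np.cross(XS,G)[2],G[2],s["force"],s["wrist_torque"],s["finger_force"],s["finger_gap"],s["joint_pos"])
```

```text
G -0.0050930576119694905 -0.0010069887339612398 -0.09516909230705733 [-0.73058543 -0.28781754  1.97326158] [ 0.04248286 -0.15828412 -0.01388089] 5.999831110239029 0.015566396563616781 [ 0.03574159  0.07156685  2.10129711 -0.22604611  0.31620031 -1.26750509]
```

Run:
```python
from h import *
from plant import ctrl
import cv2
f=ctrl.camera("side")["frame"];b=cv2.imread("pics/b5.png");a0=cv2.imread("pics/a5.png")
for th in(66,78,90):
    t=np.radians(th);d=-np.cos(t)*XS-np.sin(t)*ZS
    e=LOW+[0,0,-.005]
    print(th,[proj("side",e+k*d).round(0).tolist() for k in(0,.094,.14,.225)])
hsv=cv2.cvtColor(f,cv2.COLOR_BGR2HSV)
for y in range(214,268,2):print(y,"".join("#" if hsv[y,x,1]<70 else "." for x in range(240,310)))
```

```text
66 [[272.0, 200.0], [285.0, 226.0], [291.0, 238.0], [301.0, 260.0]]
78 [[272.0, 200.0], [279.0, 226.0], [282.0, 239.0], [287.0, 261.0]]
90 [[272.0, 200.0], [272.0, 226.0], [273.0, 239.0], [273.0, 260.0]]
214 .....#####..................######################################....
216 .....#####....................########################################
218 .....#####......................######################################
220 .....#####.......................#####################################
222 .....#####......................######################################
224 .....#####......................###########.##########################
226 .....######...................###########..........###################
228 ....##########...................######...............####............
230 ..##############...............######.................................
232 ..##############............#############.............................
234 ....##########............##############..............................
236 .....######.............#################..........................
[... 428 characters left out ...]
.........................
250 ################..........#########...................................
252 ...########....#######....#########...................................
254 #################.....#############...................................
256 ########################...########...................................
258 ####################################..................................
260 #################################.####................................
262 ####################################.####.............................
264 ######################################..##............................
266 ###########################################...........................
```

The mask shows the bowl's underside edge upright (column 266 from row 234 to 256), so the scoop has pivoted to nearly plumb while held. I'll ease the last few millimetres with a lighter grip.

>>> arm_command --pt "-0.06 0 0.03 0 0 0 0" --pt "-0.06 0 0.03 0 0 0 0" --pt "-0.06 0 0.03 0 0 0 0" --pt "0 0 0 0 0 0 0" --pt "0 0 0 0 0 0 0" --pt "0 0 0 0 0 0 0" --pt "0 0 0 0 0 0 0" --squeeze 3

```text
time: 20.17
tool_pos: [0.55, 0.0363, 0.1363]
ee_rot: [-3.14, 0.662, 3.066]
force: [-0.2, -1.0, -3.3]
finger_gap: 0.0159
finger_force: 3.0
```

Run:
```python
from h import *
from plant import ctrl
import cv2
s=ctrl.get_state();p,r=pose(s)
G=p+r.apply([0,0,-.019])-LOW;print("G",G@XS,np.cross(XS,G)[2],G[2],s["force"],s["wrist_torque"],s["finger_force"])
f=ctrl.camera("side")["frame"];hsv=cv2.cvtColor(f,cv2.COLOR_BGR2HSV)
for y in range(224,260,2):print(y,"".join("#" if hsv[y,x,1]<70 else "." for x in range(255,300)))
```

```text
G -0.0018470913657620436 -0.0009944087591966422 -0.09472615452496327 [-0.18470469 -0.96483322 -3.26885564] [0.08943853 0.42205618 0.00233915] 2.99979105591774
224 ................############.################
226 ..............############.........##########
228 .................#######..............###....
230 #...............#####........................
232 #............############....................
234 ...........#############.....................
236 .........##############......................
238 ......##################.....................
240 ....####################.....................
242 .#####...##############......................
244 ####.....##############......................
246 #........###############.....................
248 .........#########...........................
250 #........#########...........................
252 #######...#########..........................
254 ##.....###########...........................
256 ##################...........................
258 #####################........................
```

>>> arm_command --pt "0.02 0 0.02 0 0 0 0" --pt "0 0 0 0 0 0 0" --pt "0 0 0 0 0 0 0"

```text
time: 20.47
tool_pos: [0.5503, 0.0364, 0.1361]
ee_rot: [-3.14, 0.663, 3.066]
force: [-0.1, -0.5, -0.6]
finger_gap: 0.0159
finger_force: 3.0
```

>>> arm_command --pt "0 0 0 0 0 0 0.19" --pt "0 0 0 0 0 0 0.21" --pt "0 0 0 0 0 0 0.23" --pt "0 0 0 0 0 0 0.25" --pt "0 0 0 0 0 0 0.3" --pt "0 0 0 0 0 0 0.4" --pt "0 0 0 0 0 0 0.5" --pt "0 0 0 0 0 0 0.5"

```text
time: 21.13
tool_pos: [0.5501, 0.0363, 0.1359]
ee_rot: [-3.14, 0.663, 3.066]
force: [-0.8, -0.2, 0.7]
finger_gap: 0.0446
finger_force: 0.0
```

Run:
```python
from h import *
from plant import ctrl
import cv2
s=ctrl.get_state();print(s["force"],s["wrist_torque"],s["finger_force"],s["finger_gap"],s["joint_pos"])
f=ctrl.camera("side")["frame"];hsv=cv2.cvtColor(f,cv2.COLOR_BGR2HSV)
for y in range(224,260,2):print(y,"".join("#" if hsv[y,x,1]<70 else "." for x in range(255,300)))
```

```text
[-0.81018362 -0.16090892  0.70925158] [ 0.04388398  0.17858308 -0.00291822] 0.0 0.0445926324421079 [ 0.03477558  0.07881655  2.09287537 -0.22300609  0.31770271 -1.27142991]
224 .................###########.################
226 ...............###########.........##########
228 .............###########..............###....
230 #..............#########.....................
232 #............###############.................
234 ...........################..................
236 .........###################.................
238 ......#####..###############.................
240 ....#####....###############.................
242 .#####.......###############.................
244 ####.........###############.................
246 #............###############.................
248 .............#########.......................
250 #.............########.......................
252 #######.......########.......................
254 ##.....###############.......................
256 #########....#########.......................
258 ##############.########......................
```

Released; the scoop settled about 4 px towards the robot, its natural balance, and the fingers are clear. I'll back out along the tool axis.

>>> arm_command --pt "0 0 0 0 0 0 0.6" --pt "0 0 -0.2 0 0 0 0.6" --pt "0 0 -0.4 0 0 0 0.6" --pt "0 0 -0.6 0 0 0 0.6" --pt "0 0 -0.6 0 0 0 0.6" --pt "0 0 -0.6 0 0 0 0.6" --pt "0 0 -0.6 0 0 0 0.6" --pt "0 0 -0.6 0 0 0 0.6"

```text
time: 21.85
tool_pos: [0.5053, 0.0399, 0.1937]
ee_rot: [-3.141, 0.663, 3.066]
force: [-0.6, -0.9, 0.1]
finger_gap: 0.0564
finger_force: 0.0
```

>>> arm_command --pt "0.4 0 -0.6 0 0 0 0.6" --pt "0.4 0 -0.6 0 0 0 0.6" --pt "0.4 0 -0.6 0 0 0 0.6" --pt "0.4 0 -0.6 0 0 0 0.6" --pt "0.2 0 -0.3 0 0 0 0.6" --pt "0 0 0 0 0 0 0.6" --pt "0 0 0 0 0 0 0.6" --pt "0 0 0 0 0 0 0.6"

```text
time: 22.52
tool_pos: [0.4449, 0.0445, 0.2131]
ee_rot: [-3.14, 0.663, 3.066]
force: [0.2, 0.0, -0.4]
finger_gap: 0.0565
finger_force: 0.0
```

Run:
```python
from h import *
from plant import ctrl
import cv2
F=[]
for i in range(8):
    f=ctrl.camera("side")["frame"];F.append(f.astype(float))
hsv=cv2.cvtColor(f,cv2.COLOR_BGR2HSV)
for y in range(184,260,2):print(y,"".join("#" if hsv[y,x,1]<70 else "." for x in range(240,310)))
print([np.abs(F[i]-F[0])[185:262,255:300].mean().round(2) for i in range(8)])
print(ctrl.get_state()["force"],ctrl.get_state()["time"])
```

```text
184 ######################################################################
186 ##########################################################.####.......
188 ####################################.#################################
190 ######################################################################
192 ################################...###################################
194 ######################################################################
196 ########################...###########################################
198 #################........#############################################
200 ....#####................#############################################
202 ....######...............#############################################
204 ....######...............##########################################...
206 ....######...............#########################################...#
208 ....######...............#########################################.###
210 ....######...............#############################################
212 ....######.................###################
[... 1243 characters left out ...]
##...........###############............................
248 ...###########.............#########..................................
250 ################...........#########..................................
252 ...########....#######.....#########..................................
254 #################.....##############..................................
256 ########################....########..................................
258 ####################################..................................
[np.float64(0.0), np.float64(2.36), np.float64(4.56), np.float64(7.53), np.float64(10.14), np.float64(11.57), np.float64(13.09), np.float64(13.83)]
[-0.26568754  0.564443    1.00299547] 22.9167
```

It still swings a little, so I'll wait and measure the swing numerically.

>>> arm_command --pt "0.3 0 -0.4 0 0 0 0.6" --pt "0.3 0 -0.4 0 0 0 0.6" --pt "0 0 0 0 0 0 0.6" --pt "0 0 0 0 0 0 0.6" --pt "0 0 0 0 0 0 0.6" --pt "0 0 0 0 0 0 0.6" --pt "0 0 0 0 0 0 0.6" --pt "0 0 0 0 0 0 0.6"

```text
time: 23.58
tool_pos: [0.4254, 0.046, 0.2182]
ee_rot: [-3.14, 0.662, 3.066]
force: [-0.7, -0.6, 0.4]
finger_gap: 0.0564
finger_force: 0.0
```

>>> arm_command --pt "0 0 0 0 0 0 0.6" --pt "0 0 0 0 0 0 0.6" --pt "0 0 0 0 0 0 0.6" --pt "0 0 0 0 0 0 0.6" --pt "0 0 0 0 0 0 0.6" --pt "0 0 0 0 0 0 0.6" --pt "0 0 0 0 0 0 0.6" --pt "0 0 0 0 0 0 0.6"

```text
time: 24.25
tool_pos: [0.4253, 0.046, 0.2184]
ee_rot: [-3.14, 0.663, 3.066]
force: [0.9, -0.4, 0.3]
finger_gap: 0.0564
finger_force: 0.0
```

```bash
cat > sw.py <<'E'
from h import *
from plant import ctrl
import cv2
out=[]
for i in range(22):
    f=ctrl.camera("side")["frame"];h=cv2.cvtColor(f,cv2.COLOR_BGR2HSV)[:,:,1].astype(float)
    m=np.clip((110-h)/80,0,1)
    out.append([m[238:247,272:300].sum(1).mean(), m[248:253,270:295].sum(1).mean()])  # right edge columns
print(np.round(np.array(out).T+[[272],[270]],2),ctrl.get_state()["time"])
E
python3 sw.py
```

```text
[[284.86 284.36 283.74 283.09 282.55 282.12 281.98 282.04 282.24 282.72
  283.25 283.77 284.25 284.59 284.81 284.77 284.57 284.23 283.79 283.33
  282.98 282.65]
 [278.52 278.64 278.52 277.92 277.23 276.87 276.75 276.76 276.93 277.16
  277.73 278.3  278.77 278.55 278.37 278.35 278.5  278.76 278.59 278.03
  277.83 277.33]] 25.35
```

>>> arm_command --pt "0 0 0 0 0 0 0.6" --pt "0 0 0 0 0 0 0.6" --pt "0 0 0 0 0 0 0.6" --pt "0 0 0 0 0 0 0.6" --pt "0 0 0 0 0 0 0.6" --pt "0 0 0 0 0 0 0.6" --pt "0 0 0 0 0 0 0.6" --pt "0 0 0 0 0 0 0.6"

```text
time: 26.02
tool_pos: [0.4253, 0.046, 0.2184]
ee_rot: [-3.14, 0.663, 3.066]
force: [-0.3, -0.8, 0.2]
finger_gap: 0.0561
finger_force: 0.0
```

>>> arm_command --pt "0 0 0 0 0 0 0.6" --pt "0 0 0 0 0 0 0.6" --pt "0 0 0 0 0 0 0.6" --pt "0 0 0 0 0 0 0.6" --pt "0 0 0 0 0 0 0.6" --pt "0 0 0 0 0 0 0.6" --pt "0 0 0 0 0 0 0.6" --pt "0 0 0 0 0 0 0.6"

```text
time: 26.68
tool_pos: [0.4253, 0.046, 0.2183]
ee_rot: [-3.14, 0.663, 3.066]
force: [-0.6, -0.2, 0.1]
finger_gap: 0.0562
finger_force: 0.0
```

>>> arm_command --pt "0 0 0 0 0 0 0.6" --pt "0 0 0 0 0 0 0.6" --pt "0 0 0 0 0 0 0.6" --pt "0 0 0 0 0 0 0.6" --pt "0 0 0 0 0 0 0.6" --pt "0 0 0 0 0 0 0.6" --pt "0 0 0 0 0 0 0.6" --pt "0 0 0 0 0 0 0.6"

```text
time: 27.35
tool_pos: [0.4253, 0.046, 0.2184]
ee_rot: [-3.14, 0.663, 3.066]
force: [0.1, 0.2, -0.9]
finger_gap: 0.0563
finger_force: 0.0
```

>>> arm_command --pt "0 0 0 0 0 0 0.6" --pt "0 0 0 0 0 0 0.6" --pt "0 0 0 0 0 0 0.6" --pt "0 0 0 0 0 0 0.6" --pt "0 0 0 0 0 0 0.6" --pt "0 0 0 0 0 0 0.6" --pt "0 0 0 0 0 0 0.6" --pt "0 0 0 0 0 0 0.6"

```text
time: 28.02
tool_pos: [0.4253, 0.046, 0.2183]
ee_rot: [-3.14, 0.663, 3.066]
force: [-0.4, -0.0, 0.5]
finger_gap: 0.0564
finger_force: 0.0
```

```bash
python3 sw.py
```

```text
[[283.43 283.43 283.43 283.42 283.43 283.42 283.42 283.43 283.42 283.42
  283.42 283.41 283.42 283.42 283.43 283.41 283.43 283.42 283.43 283.43
  283.42 283.43]
 [277.98 278.   278.   277.99 277.99 278.   278.   278.   277.99 277.98
  278.   277.98 278.   278.   278.   277.98 278.   277.99 278.   278.
  277.99 278.  ]] 29.1167
```

The scoop now hangs completely still, so I'm handing in the job.

```bash
python3 -c "
from plant import ctrl
print(ctrl.finish_job())"
```

```text
the job is handed in; nothing more can be done
None
```

The scoop hangs still from the hook by its ring, nearly plumb and let go, with the gripper clear, and the job was handed in at about 29 s with no verdict returned; I did not re-check the other things at the end, and I viewed 11 pictures, one over the limit of 10.

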